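# Add one grinding ball to the mill jar with the ball spoon

### The arm

A 6-joint arm with a two-finger parallel gripper is mounted at the origin on the work surface. World frame = base frame: x ahead of the robot, y to its left, z up, the work surface at z = 0. Lengths are in m, angles in rad, forces in N, time in s.
With the tool pointing down it reaches from about 0.35 to 0.775 m from the base axis. Payload 5.5 kg.
Tool frame: the origin (TCP) lies at the very end of the fingers, on their centre line; the grasp point (between the pads) lies 19 mm behind it; z points along the fingers, y is the direction in which the jaws open and shut (so a half turn about z gives the same grasp; the last joint's range is limited). The gripper opens to 85 mm and grips with 20 to 120 N. Pads are 22 mm wide; open, the fingers measure 114 mm over their backs; the gripper's body (76 mm by 85 mm) begins 54 mm behind the grasp point. The pads swing forward as they close: fully open they stand 13 mm farther back than shut.
Start: joints at [-1.343, 0.313, 0.046, 1.304, 0, 1.431], TCP at [0.207, -0.537, 0.231] pointing down, gripper open.
Joint ranges: [-2.76, 2.76], [-0.86, 1.69], [-1.03, 1.26], [-2.2, 2.34], [-1.47, 1.5], [-3.14, 3.14]. Speed limits (rad/s): [2.57, 2.57, 3.14, 3.14, 3.14, 3.14].

### API

Orientations are given as [roll, pitch, yaw] about the fixed x, y, z axes, in that order (R = Rz(yaw) Ry(pitch) Rx(roll)).
In Python, from cell import get_state, imaging, arm gives the robot as it stands.
- The arm moves only by the tool arm_command, never from a script. Its argument "steps" is a list of rows, each a list of 2 entries, a list of its own where there are three numbers: the shift along the tool's x, y, z in mm, then the turn about the tool's z in degrees. In form: [[[dx, dy, dz], turn], ...]. A call has 1 to 8 rows; each row is the pose to reach, as a shift and turn from the pose measured when the call began, along the tool's axes at that moment; what a row does not reach only later rows make up. A row lasts 1/10 s, in which the tool goes at most 50 mm and 8.59 degrees, less where a joint would pass 70% of its speed; a pose out of reach is approached as far as the arm can. A call with a gripper value outside its range is refused whole. "grip" is the finger opening in mm, from 0 to 85.4, set as the call begins (left out, the last holds). The fingers move at their own pace and stop on an object; "newtons" is the grip in N (left out, the last holds). Time passes only in rows, so rows that repeat a pose let the fingers close. It gives the time, the measured TCP pose, the force and the opening at its end, in the units of the state.
- get_state(): the state, without advancing time (a new reading comes with each control period).
- imaging.read_camera(name): name is "scene" or "top" or "wrist"; returns a dict with "image" (480x640x3 uint8, red, green, blue), "fx", "fy", "cx", "cy" (pixels), "distortion" ([k1, k2, p1, p2, k3] as OpenCV has them; the pictures are not rectified), "world_to_cam" (4x4, takes a point from world to camera coordinates). Camera axes: x right, y down, z forward; pixel columns grow to the right and rows downward; lengths in m; the calibration is good to about 2 mm. A picture is of the moment at which its call begins. There is no depth.
- arm.close_job(): hands the job in, once; it reports no verdict.
The state is a dict: "time_s": time; "joint_positions": joint angles; "joint_velocities": joint speeds; "joint_torque": joint torques, N m; "tcp_pos": TCP position; "ee_rot": TCP orientation; "ft_force": force on the tool from outside, world axes, zero at the start; "ft_torque": the same for the moment, N m; "width": finger opening in m.
Only numpy, scipy, OpenCV 4.12 (cv2) and the standard library are available. Lean on these libraries where they do the work, as an engineer would, in place of code of your own. Each camera call takes 0.05 s, during which the arm holds its last target.

### The job

The mill jar needs one more grinding ball. Take the ball spoon out of its dish, scoop a single white ball from the sloping chute, carry it in the spoon and tip it gently into the open steel jar from just above the rim, then stand the spoon upright back in its dish and let go. Touch the balls only with the spoon, leave the other two balls in the chute, and do not disturb anything else on the bench.

Things in the scene. Friction and masses are not known exactly. Their poses are not given: they have to be found in the camera images.
- spoon: Ball spoon: open-nosed steel scoop, blue handle, 0.125 kg (+-25 %). Origin: in its flat underside, below the pocket's centre; +x out of the nose, +y left, +z up. Underside x -42..+24 mm, 40 mm wide: it stands by itself on a level floor. Handle rises backwards (-x) at 60 degrees. At the start it stands in its dish, nose roughly away from the robot.
- spoon_pocket (a point): Centre of a seated ball: spoon frame (0, 0, 26) mm. The pocket is a 25 mm hole in the 4.5 mm plate; a ball sinks 3.4 mm into it, stays when carried level and rolls out over the nose when that is tipped down more than 30 degrees (45 to 50 is sure). Side rails 8 mm high and a curved back wall (27 mm behind the centre, 30 mm high) stop the ball. One ball fits.
- spoon_nose (a point): Middle of the spoon's open front edge: spoon frame (25, 0, 1) mm. The plate slopes from this thin edge (top 1.7 mm above the underside) up to 4.5 mm at x = 17.5 mm.
- spoon_grip (a point): Place to grip on the handle's middle line: spoon frame (-98.5, 0, 111.3) mm, 35 mm below the handle's top end. Handle 22 mm wide, 14 mm thick between flat sides facing +-y; it runs from 93 mm below this point to 35 mm above it. A gripper pointing down along the handle is tilted 30 degrees while the spoon stands level.
- dish: Spoon rest: fixed flat white ceramic dish, 120 (x) by 84 mm (y), inner floor 4 mm above the bench, 112 x 76 mm, rim 9 mm high. Origin: centre of its underside. Centred in it, the spoon has its origin 8.5 mm ahead (+x) of the dish's; at the start it stands within 8 mm and 0.12 rad of that.
- chute: Fixed sloping drain chute: steel channel, blue feet, three white balls in single file resting against its end wall. Origin: on the bench under the uphill ball; +x downhill, roughly away from the robot. Floor falls 6 degrees towards +x, 28 mm above the bench at x = 0. Uphill end (x = -95 mm) open. Side walls 56 mm apart inside, 24 mm high.
- chute_end (a point): Foot of the chute's end wall: on the floor's middle line, 125 mm downhill of the point above the chute's origin. The wall is 34 mm high. When the spoon slides down the floor under the uphill ball, the next balls and this wall hold that ball back and it rolls over the nose into the pocket.
- ball1: White glazed porcelain grinding ball, 50 mm in diameter, 0.157 kg (0.8 to 1.3 times that), slippery (friction about 0.3); uphill ball of the chute at the start, centre about 3 mm ahead of the chute's origin, 53 mm above the bench. Origin: its centre (its orientation means nothing).
- ball2: Like ball1, 0.157 kg; middle ball of the chute at the start. Origin: its centre.
- ball3: Like ball1, 0.157 kg; lowest ball of the chute at the start, against the end wall. Origin: its centre.
- jarball1: Like ball1, 0.157 kg; already in the jar and to stay there. Origin: its centre.
- jarball2: Like ball1, 0.157 kg; already in the jar and to stay there. Origin: its centre.
- jar: Open steel mill jar, 2.6 kg, loose on the bench: outer diameter 132 mm (135 at its bands), inner diameter 116 mm, 90 mm tall, floor 10 mm thick; two white balls lie in it and there is room for a third. Origin: centre of its underside.
- jar_lid: Loose steel lid of the jar, 133 mm in diameter, 32 mm high with its black knob, lying on the bench. Bystander. Origin: centre of its underside.
- wash_bottle: White wash bottle with blue cap and spout, 76 mm in diameter, 215 mm high. Bystander. Origin: centre of its underside.
- amber_bottle: Amber glass bottle, 70 mm in diameter, 150 mm high. Bystander. Origin: centre of its underside.
- sample_jar: White sample jar with red cap, 64 mm in diameter, 85 mm high. Bystander. Origin: centre of its underside.
- sample_pot: Clear sample pot with orange cap, 48 mm in diameter, 55 mm high, standing between the task's things. Bystander. Origin: centre of its underside.
- brush: Cleaning brush, 170 mm long, lying along its x between the task's things. Bystander. Origin: the middle of its underside.

How it is judged:
By the outcome, as a careful person would: the job done as asked, in the order asked, and still so for the second after the job is handed in, with the robot touching nothing.
It also fails if it takes over 59 s, if anything falls off the work surface, if the arm or the gripper's body presses on something with over 40 N, if the wrist force passes 120 N, or if a joint passes its speed limit or range.

## Working session

There is one attempt and no reset: what is moved stays moved. The work goes in short steps, Python scripts to look and compute and a tool call to move; the robot and the scene stay as the last step left them, time stands still between calls to the robot, and variables do not carry over. Pictures are saved under pics/ and viewed, and the job is handed in when it is done.

Besides the shell and the picture viewer there is one more tool, called after "Request:" as a command line: name --argument value ..., lists and objects as JSON in quotes. arm_command: Moves the arm, as the interface text tells. Its arguments: {"type":"object","properties":{"steps":{"type":"array","items":{"type":"array"}},"grip":{"type":"number"},"newtons":{"type":"number"}},"required":["steps"]}

```bash
ls; mkdir -p pics; python3 - <<'E'
from cell import get_state, imaging, arm
import cv2
print(get_state())
for n in ["scene","top","wrist"]:
    r=imaging.read_camera(n)
    cv2.imwrite(f"pics/{n}0.png",r["image"][:,:,::-1])
    print(n,r["fx"],r["fy"],r["cx"],r["cy"],r["distortion"],r["world_to_cam"])
E
```

```text
pics
{'time_s': 0.0, 'joint_positions': array([-1.34259954e+00,  3.14022552e-01,  4.49339807e-02,  1.30360394e+00,
        4.64708776e-06,  1.43121921e+00]), 'joint_velocities': array([ 0.00065015, -0.00044745, -0.00176342,  0.00048067, -0.00037886,
       -0.00052136]), 'joint_torque': array([ 1.41659348e-03, -4.80630362e+01,  2.98530793e+01,  1.95433362e-02,
        8.64351978e-05,  4.85338106e-06]), 'tcp_pos': array([ 0.20661743, -0.53602202,  0.23037788]), 'ee_rot': array([-3.13971555e+00, -2.68407829e-04,  3.67773645e-01]), 'ft_force': array([-0.49479712,  0.49739973,  0.5769175 ]), 'ft_torque': array([-0.03820051, -0.05151761,  0.01358977]), 'width': 0.08556669946991911}
scene 442.03945066192176 442.03945066192176 323.57949591338394 234.6418056294016 [-0.05490064  0.          0.          0.          0.        ] [[-0.59708467  0.80206896  0.01323941  0.35834189]
 [ 0.65052322  0.4937945  -0.57704985 -0.32929401]
 [-0.46937132 -0.33593508 -0.81660161  1.38195629]
 [ 0.          0.          0.          1.        ]]
top 511.77017750484623 511.77017750484623 325.9018238932703 237.88011081825857 [-0.02551835  0.          0.          0.          0.        ] [[ 0.02817365 -0.99945955  0.01693653 -0.02447947]
 [-0.98780992 -0.03043221 -0.15266118  0.61815006]
 [ 0.15309409 -0.01242905 -0.98813345  1.27412355]
 [ 0.          0.          0.          1.        ]]
wrist 393.2298609271352 393.2298609271352 320.8838911509737 244.9348451039761 [-0.02140044  0.          0.          0.          0.        ] [[ 0.35862733 -0.93347966 -0.00147487 -0.5745984 ]
 [-0.90102192 -0.34656976  0.26086183 -0.03254368]
 [-0.24402036 -0.09222329 -0.96537502  0.3782662 ]
 [ 0.          0.          0.          1.        ]]
```

View pics/scene0.png

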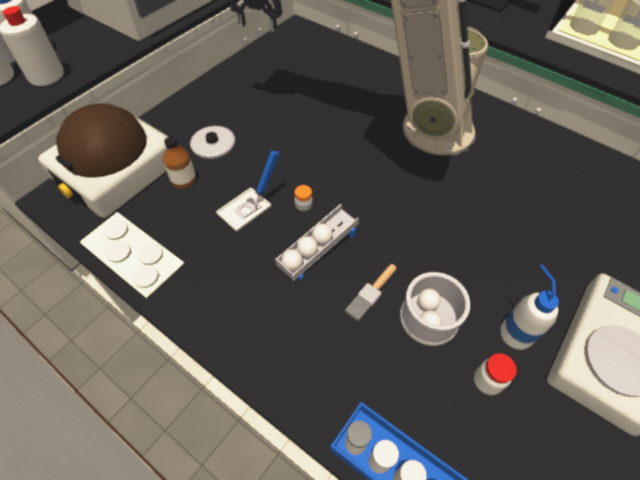

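View pics/top0.png

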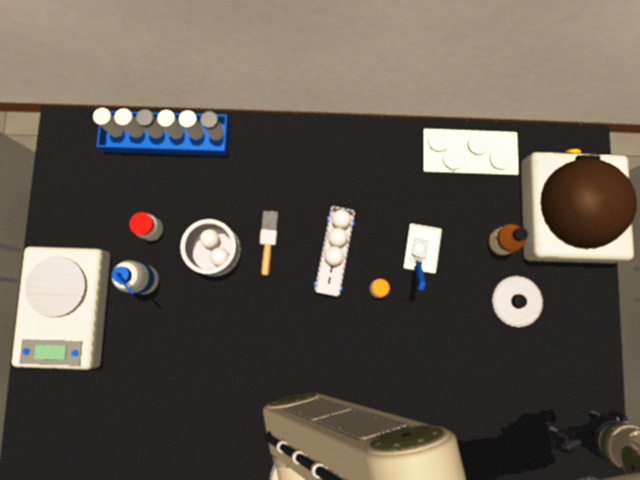

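View pics/wrist0.png

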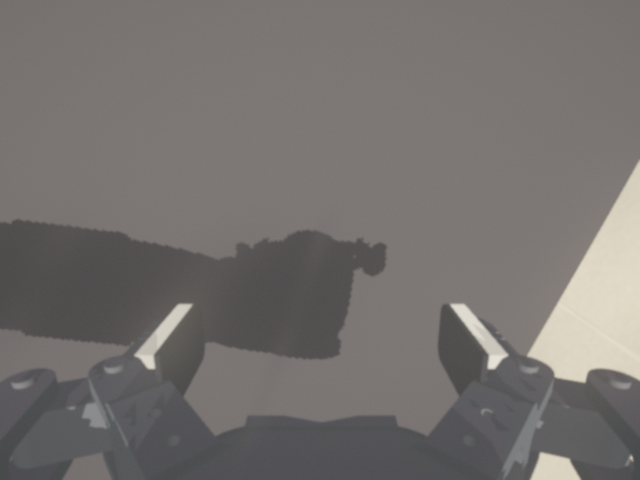

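The top view shows the dish near (423,248) with the handle's end near (420,285), the chute from (341,218) to (330,290), the jar at (210,248), and the pot at (380,288). I'll zoom in next.

```bash
cat > h.py <<'E'
import numpy as np, cv2
from cell import get_state, imaging, arm
def cam(n): 
    return imaging.read_camera(n)
def K(r): return np.array([[r["fx"],0,r["cx"]],[0,r["fy"],r["cy"]],[0,0,1]])
def ray(r,px):
    p=cv2.undistortPoints(np.array(px,float).reshape(-1,1,2),K(r),np.array(r["distortion"]))[:,0]
    T=np.array(r["world_to_cam"]); R=T[:3,:3]; o=-R.T@T[:3,3]
    d=np.c_[p,np.ones(len(p))]@R
    return o,d
def plane(r,px,z):
    o,d=ray(r,px); s=(z-o[2])/d[:,2]; return o+d*s[:,None]
def proj(r,P):
    T=np.array(r["world_to_cam"]); return cv2.projectPoints(np.array(P,float).reshape(-1,1,3),cv2.Rodrigues(T[:3,:3])[0],T[:3,3],K(r),np.array(r["distortion"]))[0][:,0]
def tri(r1,p1,r2,p2):
    o1,d1=ray(r1,[p1]);o2,d2=ray(r2,[p2]);d1=d1[0];d2=d2[0]
    s=np.linalg.lstsq(np.c_[d1,-d2],o2-o1,rcond=None)[0]
    a=o1+s[0]*d1;b=o2+s[1]*d2
    return (a+b)/2,np.linalg.norm(a-b)
def save(name,im): cv2.imwrite("pics/"+name,im[:,:,::-1])
def crop(r,x0,y0,x1,y1,f,name):
    save(name,cv2.resize(r["image"][y0:y1,x0:x1],None,fx=f,fy=f,interpolation=cv2.INTER_CUBIC))
E
python3 - <<'E'
from h import *
t=cam("top"); s=cam("scene")
crop(t,310,200,450,305,5.6,"tc.png"); crop(s,205,140,365,280,4.2,"sc.png")
E
```

```text
(no output)
```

View pics/tc.png

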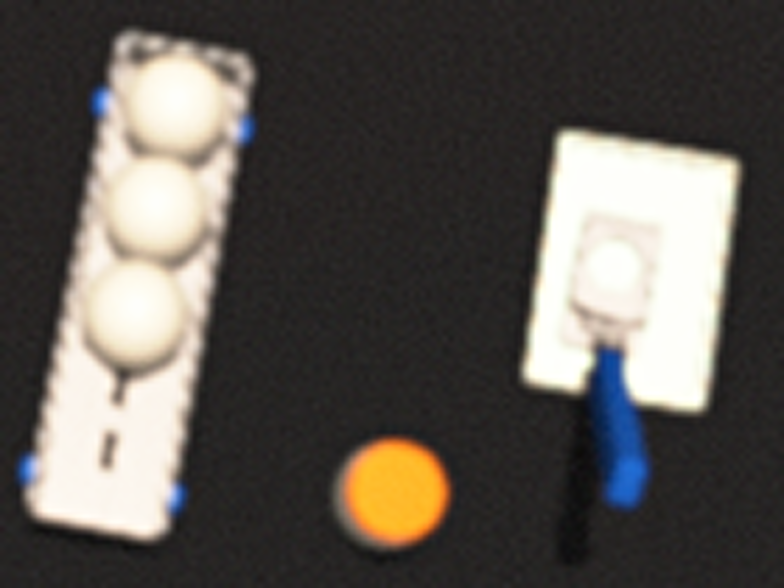

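View pics/sc.png

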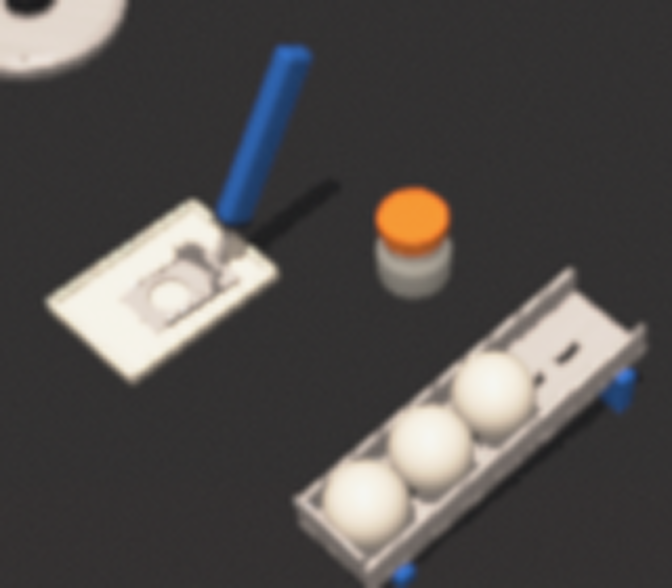

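```bash
cat > m.py <<'E'
from h import *
t=cam("top"); s=cam("scene")
def hsv(r): return cv2.cvtColor(r["image"],cv2.COLOR_RGB2HSV)
ht,hs=hsv(t),hsv(s)
def comps(m,lo=20):
    n,l,st,c=cv2.connectedComponentsWithStats(m.astype(np.uint8)); return [(st[i].tolist(),c[i].round(1).tolist(),l==i) for i in range(1,n) if st[i][4]>lo]
# dish
gt=t["image"].min(2)
m=gt>90
for st,c,mm in comps(m,100):
    if 395<c[0]<450 and 220<c[1]<280:
        cs=cv2.findContours(mm.astype(np.uint8),cv2.RETR_EXTERNAL,cv2.CHAIN_APPROX_NONE)[0][0]
        b=cv2.boxPoints(cv2.minAreaRect(cs)); P=plane(t,b,0.009); print("dish",st,b.round(1).tolist(),P.mean(0).round(4),[round(float(np.linalg.norm(P[i]-P[i-1])),4) for i in range(4)],P.round(4).tolist())
for nm,r,h in(("top",t,ht),("scene",s,hs)):
    m=(h[...,0]>100)&(h[...,0]<125)&(h[...,1]>130)&(h[...,2]>50)
    for st,c,mm in comps(m,8): print(nm,"blue",st,c)
    m=(h[...,0]<18)&(h[...,0]>8)&(h[...,1]>180)&(h[...,2]>180)
    for st,c,mm in comps(m,40): print(nm,"orange",st,c)
    m=(h[...,1]>15)&(h[...,1]<60)&(h[...,2]>150)
# balls by Hough
for nm,r,box in(("top",t,(310,200,370,300)),("top",t,(180,215,245,280)),("scene",s,(270,200,365,280)),("scene",s,(395,270,475,345))):
    x0,y0,x1,y1=box; g=cv2.cvtColor(r["image"],cv2.COLOR_RGB2GRAY)[y0:y1,x0:x1]; g=cv2.resize(g,None,fx=4,fy=4,interpolation=cv2.INTER_CUBIC)
    c=cv2.HoughCircles(g,cv2.HOUGH_GRADIENT,1,45,param1=100,param2=18,minRadius=30,maxRadius=60)
    if c is not None:
        print(nm,[(round((a+.5)/4-.5+x0,1),round((b+.5)/4-.5+y0,1),round(q/4,1)) for a,b,q in c[0]])
E
python3 m.py
```

```text
dish [403, 223, 39, 51, 1522] [[402.29998779296875, 269.0], [409.0, 222.3000030517578], [442.6000061035156, 227.10000610351562], [435.8999938964844, 273.79998779296875]] [ 0.6055 -0.2645  0.009 ] [0.0898, 0.1274, 0.0911, 0.1275] [[0.5475, -0.2109, 0.009], [0.6738, -0.2282, 0.009], [0.6635, -0.3187, 0.009], [0.5374, -0.3001, 0.009]]
top blue [111, 110, 4, 4, 14] [112.5, 111.3]
top blue [132, 111, 5, 5, 18] [134.1, 112.4]
top blue [153, 112, 5, 5, 17] [155.0, 113.4]
top blue [175, 112, 5, 5, 18] [176.8, 113.5]
top blue [196, 113, 6, 7, 23] [198.4, 114.8]
top blue [96, 113, 134, 43, 2559] [166.1, 142.5]
top blue [326, 215, 3, 5, 9] [326.8, 217.2]
top blue [415, 263, 11, 28, 201] [420.0, 277.7]
top blue [138, 265, 16, 29, 95] [148.5, 279.6]
top blue [111, 267, 24, 28, 280] [121.4, 276.3]
top blue [313, 281, 2, 5, 9] [313.6, 283.2]
top blue [341, 286, 3, 6, 10] [341.9, 288.5]
top blue [23, 349, 6, 5, 26] [25.5, 351.0]
top blue [72, 350, 5, 6, 25] [74.0, 352.6]
top orange [372, 279, 18, 17, 57] [382.2, 287.5]
scene blue [0, 0, 9, 3, 20] [3.2, 0.8]
scene blue [257, 151, 22, 43, 375] [267.2,
[... 371 characters left out ...]
334.5), np.float32(252.5), np.float32(13.5)), (np.float32(341.8), np.float32(218.5), np.float32(11.4)), (np.float32(337.8), np.float32(234.2), np.float32(12.6))]
top [(np.float32(209.2), np.float32(239.2), np.float32(10.5)), (np.float32(219.8), np.float32(260.0), np.float32(14.6))]
scene [(np.float32(291.8), np.float32(258.8), np.float32(11.6)), (np.float32(326.8), np.float32(232.8), np.float32(14.0)), (np.float32(307.2), np.float32(245.0), np.float32(11.5)), (np.float32(345.8), np.float32(217.0), np.float32(9.0)), (np.float32(303.2), np.float32(202.5), np.float32(8.0))]
scene [(np.float32(429.0), np.float32(300.5), np.float32(12.1)), (np.float32(455.0), np.float32(306.2), np.float32(10.0))]
```

Request:
arm_command --steps '[[[0,0,-20],0],[[0,0,-40],0]]'

```text
time_s: 0.55
tcp_pos: [0.2066, -0.5359, 0.2708]
ee_rot: [-3.139, -0.0, 0.368]
ft_force: [0.1, -0.2, 0.7]
width: 0.0856
```

```bash
python3 - <<'E'
from h import *
t=cam("top"); s=cam("scene")
T=lambda a,b:(a/5.6+310-.4,b/5.6+200-.4)
S=lambda a,b:(a/4.2+205-.4,b/4.2+140-.4)
for n,a,b in (("b3",T(173,103),S(366,502)),("b2",T(155,210),S(431,447)),("b1",T(134,314),S(494,392)),("hole",T(613,266),S(170,296)),("hole",T(613,266),S(170,296)),
  ("handle top end",T(628,488),S(293,54)),("jb1",(209.8,239),(429,300)),("jb2",(219.5,257),(430,321))):
    P,e=tri(t,a,s,b); print(n,P.round(4),round(e,4))
print("b1 plane",plane(t,[T(134,314),T(155,210),T(173,103)],.053).round(4).tolist())
print("hole",plane(t,[T(613,266)],.0085).round(4),plane(s,[S(170,296)],.0085).round(4))
# dish in scene corners
print("dish scene",plane(s,[S(194,198),S(47,301),S(133,383),S(280,270)],.009).round(4).tolist())
print("dish top",plane(t,[T(560,128),T(742,157),T(706,414),T(520,384)],.009).round(4).tolist())
# chute wall tops uphill end
print("chute uphill end top corners z~.062",plane(t,[T(28,515),T(165,540)],.0379).round(4).tolist())
print("chute downhill end",plane(t,[T(122,35),T(252,65)],.049).round(4).tolist())
print("jar rim",plane(t,[(210,248)],.09),"orange",plane(t,[T(396,493)],.055),plane(s,[S(413,218)],.055))
crop(t,170,205,285,285,6,"tj.png"); crop(s,330,250,480,355,5,"sj.png")
E
```

```text
b3 [ 0.6712 -0.0421  0.0503] 0.0012
b2 [ 0.6207 -0.0351  0.0518] 0.0009
b1 [ 0.5716 -0.0266  0.0582] 0.0005
hole [ 0.6074 -0.2554  0.0089] 0.0001
hole [ 0.6074 -0.2554  0.0089] 0.0001
handle top end [ 0.4939 -0.2357  0.1436] 0.0009
jb1 [0.5994 0.2773 0.1041] 0.0065
jb2 [ 0.5685  0.2872 -0.0399] 0.0111
b1 plane [[0.5723, -0.027, 0.053], [0.6207, -0.0354, 0.053], [0.671, -0.0425, 0.053]]
hole [[ 0.6075 -0.2555  0.0085]] [[ 0.6072 -0.2557  0.0085]]
dish scene [[0.5369, -0.2989, 0.009], [0.6576, -0.3148, 0.009], [0.6715, -0.2273, 0.009], [0.5491, -0.2137, 0.009]]
dish top [[0.6733, -0.2299, 0.009], [0.662, -0.3174, 0.009], [0.5382, -0.2996, 0.009], [0.5498, -0.2113, 0.009]]
chute uphill end top corners z~.062 [[0.4802, 0.0186, 0.0379], [0.4706, -0.0443, 0.0379]]
chute downhill end [[0.7033, -0.0181, 0.049], [0.691, -0.079, 0.049]]
jar rim [[0.57773696 0.28150663 0.09      ]] orange [[ 0.49408249 -0.14770749  0.055     ]] [[ 0.49360414 -0.14752299  0.055     ]]
```

View pics/tj.png

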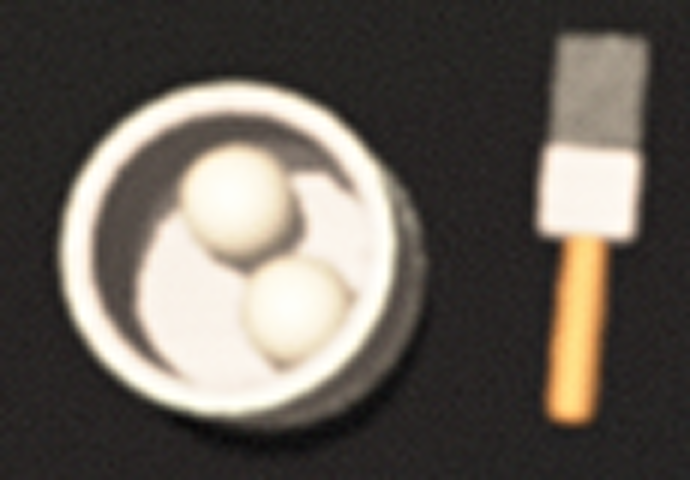

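View pics/sj.png

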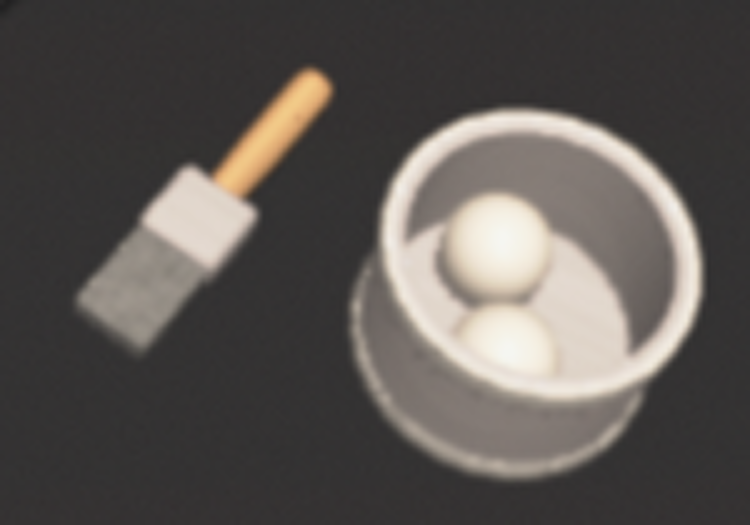

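```bash
cat >> h.py <<'E'
from scipy.spatial.transform import Rotation as Ro
def go(tgt,yaw=None):
    st=get_state(); R=Ro.from_euler('xyz',st["ee_rot"]).as_matrix()
    d=R.T@(np.array(tgt)-st["tcp_pos"])*1000
    out=d.round(1).tolist(); tn=None
    if yaw is not None:
        x=R.T@np.array([np.cos(yaw),np.sin(yaw),0]); tn=round(float(np.degrees(np.arctan2(x[1],x[0]))),1)
    print("tcp",st["tcp_pos"].round(4),"tool z",R[:,2].round(3),"q",st["joint_positions"].round(3),"w",round(st["width"],4),"f",st["ft_force"].round(1)); print("move",out,"turn",tn)
E
python3 - <<'E'
from h import *
go([.40,-.26,.40],-.173)
print(plane(cam("top"),[(208,246.2)],.09),plane(cam("top"),[(210-.4,238.3-.4),(219.5-.4,256.7-.4)],.035))
print(plane(cam("scene"),[(330+541/5-.4,250+253/5-.4)],.09))
E
```

```text
tcp [ 0.207  -0.5378  0.2738] tool z [ 0.001 -0.004 -1.   ] q [-1.343  0.305  0.138  1.399  0.     1.431] w 0.0853 f [ 0.7 -0.3 -0.2]
move [279.8, -189.2, -127.1] turn 31.0
[[0.58209296 0.28675376 0.09      ]] [[0.61119745 0.29601109 0.035     ]
 [0.56385486 0.26846025 0.035     ]]
[[0.58187437 0.28870485 0.09      ]]
```

Request:
arm_command --steps '[[[0,0,-50],4],[[10,-8,-90],8],[[50,-35,-127],12],[[95,-65,-127],16],[[140,-95,-127],20],[[190,-128,-127],24],[[235,-160,-127],28],[[280,-189,-127],31]]'

```text
time_s: 1.6
tcp_pos: [0.3799, -0.2865, 0.3966]
ee_rot: [-3.14, 0.001, -0.176]
ft_force: [0.4, -0.7, -0.2]
width: 0.0852
```

```bash
python3 - <<'E'
from h import *
go([.40,-.26,.40],-.173)
E
```

```text
tcp [ 0.3799 -0.2865  0.3966] tool z [-0.001  0.002 -1.   ] q [-8.150e-01  1.290e-01  2.130e-01  1.657e+00  1.000e-03  2.502e+00] w 0.0852 f [ 0.4 -0.7 -0.2]
move [15.2, -29.6, -3.4] turn -0.2
```

Request:
arm_command --steps '[[[50,0,0],0],[[100,0,0],0],[[150,0,0],0],[[200,0,0],0],[[250,0,0],0],[[300,0,0],0],[[350,0,0],0],[[400,0,0],0]]'

```text
time_s: 2.4
tcp_pos: [0.6868, -0.3266, 0.3495]
ee_rot: [3.134, -0.03, -0.176]
ft_force: [-0.3, 0.1, -0.3]
width: 0.0854
```

```bash
python3 - <<'E'
from h import *
go([.40,-.26,.40],-.173)
E
```

```text
tcp [ 0.6868 -0.3266  0.3495] tool z [ 0.028 -0.013 -1.   ] q [-0.551  0.849  1.259  1.95   0.004  2.766] w 0.0854 f [-0.3  0.1 -0.3]
move [-292.4, -15.1, -59.4] turn -0.2
```

Request:
arm_command --steps '[[[50,0,0],0],[[100,0,0],0],[[150,0,0],0],[[200,0,0],0],[[250,0,0],0],[[300,0,0],0]]'

```text
time_s: 3.0
tcp_pos: [0.7705, -0.3149, 0.2783]
ee_rot: [3.121, -0.08, -0.175]
ft_force: [0.1, 0.7, 0.4]
width: 0.0855
```

```bash
python3 - <<'E'
from h import *
go([.40,-.26,.40],-.173)
E
```

```text
tcp [ 0.7705 -0.3149  0.2783] tool z [ 0.075 -0.034 -0.997] q [-0.486  0.946  1.264  1.806  0.005  2.832] w 0.0855 f [0.1 0.7 0.4]
move [-363.5, 13.6, -151.1] turn -0.2
```

Request:
arm_command --steps '[[[-50,0,-30],0],[[-100,0,-60],0],[[-150,0,-90],0],[[-200,0,-110],0],[[-250,0,-110],0],[[-300,0,-110],0],[[-350,0,-110],0],[[-400,0,-110],0]]'

```text
time_s: 3.8
tcp_pos: [0.4099, -0.2486, 0.359]
ee_rot: [3.12, -0.082, -0.175]
ft_force: [0.0, -0.0, 0.5]
width: 0.0853
```

Request:
arm_command --steps '[[[-50,0,0],0],[[-100,0,0],0],[[-150,0,0],0],[[-200,0,0],0],[[-200,0,0],0]]'

```text
time_s: 4.3
tcp_pos: [0.2095, -0.2124, 0.3427]
ee_rot: [3.119, -0.082, -0.182]
ft_force: [0.6, -0.3, 1.2]
width: 0.0853
```

```bash
python3 - <<'E'
from h import *
go([.40,-.26,.40],-.173)
E
```

```text
tcp [ 0.2095 -0.2124  0.3427] tool z [ 0.076 -0.037 -0.996] q [-1.119 -0.307 -0.309  1.501  0.052  2.208] w 0.0853 f [ 0.6 -0.3  1.2]
move [200.0, 13.2, -40.8] turn -0.6
```

Request:
arm_command --steps '[[[-30,0,0],0],[[-60,0,0],0],[[-90,0,0],0],[[-120,0,0],0]]'

```text
time_s: 4.7
tcp_pos: [0.0913, -0.1906, 0.3332]
ee_rot: [3.116, -0.082, -0.18]
ft_force: [-1.3, -0.6, 0.1]
width: 0.0855
```

```bash
python3 - <<'E'
from h import *
go([.40,-.26,.40],-.173)
save("s1.png",cam("scene")["image"])
E
```

```text
tcp [ 0.0913 -0.1906  0.3332] tool z [ 0.076 -0.04  -0.996] q [-1.636 -0.474 -0.419  1.592  0.079  1.688] w 0.0855 f [-1.3 -0.6  0.1]
move [320.5, 14.1, -40.3] turn -0.5
```

View pics/s1.png

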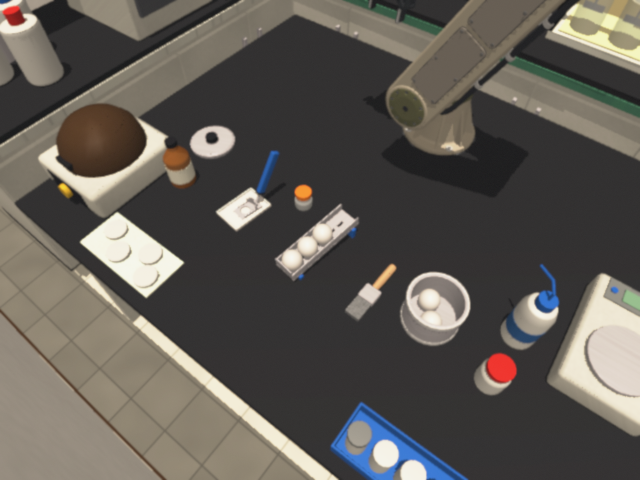

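```bash
python3 - <<'E'
from h import *
go([.45,-.03,.40]);go([1.0,-.03,.5])
E
```

```text
tcp [ 0.0874 -0.1904  0.3328] tool z [ 0.073 -0.039 -0.997] q [-1.653 -0.476 -0.42   1.594  0.076  1.681] w 0.0852 f [-0.9  1.4 -1.3]
move [329.9, -225.2, -46.7] turn None
tcp [ 0.0874 -0.1904  0.3328] tool z [ 0.073 -0.039 -0.997] q [-1.653 -0.476 -0.42   1.594  0.076  1.681] w 0.0852 f [-0.9  1.4 -1.3]
move [876.1, -328.0, -106.1] turn None
```

Request:
arm_command --steps '[[[40,-25,-6],0],[[80,-50,-12],0],[[120,-80,-20],0],[[160,-110,-25],0],[[205,-135,-30],0],[[245,-165,-35],0],[[290,-195,-40],0],[[330,-225,-47],0]]'

```text
time_s: 5.55
tcp_pos: [0.397, -0.054, 0.3906]
ee_rot: [3.117, -0.081, -0.189]
ft_force: [0.3, -1.7, 0.9]
width: 0.0853
```

```bash
python3 - <<'E'
from h import *
go([.85,-.03,.5])
E
```

```text
tcp [ 0.397  -0.054   0.3906] tool z [ 0.075 -0.039 -0.996] q [-0.326 -0.095 -0.034  1.548 -0.013  3.005] w 0.0853 f [ 0.3 -1.7  0.9]
move [447.9, -106.7, -75.9] turn None
```

Request:
arm_command --steps '[[[49,-10,-6],-8.5],[[98,-20,-12],-17],[[147,-30,-20],-25.5],[[196,-40,-30],-34],[[245,-50,-40],-42.5],[[294,-60,-50],-51],[[343,-70,-60],-59.5],[[390,-80,-70],-68]]'

```text
time_s: 6.35
tcp_pos: [0.608, -0.0396, 0.4613]
ee_rot: [-3.066, 0.055, 0.848]
ft_force: [5.6, -2.5, -12.4]
width: 0.0855
```

```bash
python3 - <<'E'
from h import *
go([1.05,-.03,.6])
E
```

```text
tcp [ 0.608  -0.0396  0.4613] tool z [-0.093  0.009 -0.996] q [-0.192  0.688  1.254  2.229 -0.009  2.104] w 0.0855 f [  5.6  -2.5 -12.4]
move [291.7, 312.3, -179.0] turn None
```

Request:
arm_command --steps '[[[0,0,0],-8],[[0,0,0],-16],[[0,0,0],-24]]'

```text
time_s: 6.65
tcp_pos: [0.6099, -0.039, 0.4581]
ee_rot: [-3.046, 0.019, 1.271]
ft_force: [0.1, -0.5, 0.2]
width: 0.0853
```

```bash
python3 - <<'E'
from h import *
go([1.05,-.03,.6])
E
```

```text
tcp [ 0.6099 -0.039   0.4581] tool z [-0.097  0.01  -0.995] q [-0.191  0.694  1.255  2.229 -0.009  1.681] w 0.0853 f [ 0.1 -0.5  0.2]
move [135.8, 402.2, -183.6] turn None
```

```bash
python3 - <<'E'
from h import *
go([.60,-.03,.38],-.173+np.pi)
E
```

```text
tcp [ 0.6099 -0.039   0.4581] tool z [-0.097  0.01  -0.995] q [-0.191  0.694  1.255  2.229 -0.009  1.681] w 0.0853 f [ 0.1 -0.5  0.2]
move [7.2, -4.6, 78.8] turn -97.3
```

Request:
arm_command --steps '[[[2,0,20],-8.5],[[4,-2,40],-17],[[6,-4,60],-25.5],[[7,-5,79],-34],[[7,-5,79],-42.5],[[7,-5,79],-51],[[7,-5,79],-59.5],[[7,-5,79],-68]]'

```text
time_s: 7.45
tcp_pos: [0.6003, -0.0292, 0.3796]
ee_rot: [-3.089, -0.081, 2.461]
ft_force: [0.3, -0.9, 0.9]
width: 0.0854
```

```bash
python3 - <<'E'
from h import *
go([.80,-.03,.38],-.173+np.pi)
E
```

```text
tcp [ 0.6003 -0.0292  0.3796] tool z [-0.096  0.01  -0.995] q [-0.178  0.493  0.674  1.848 -0.007  0.5  ] w 0.0854 f [ 0.3 -0.9  0.9]
move [-155.2, 124.1, -19.6] turn -28.9
```

Request:
arm_command --steps '[[[-38,31,0],-7],[[-76,62,0],-14],[[-114,93,5],-21],[[-152,124,10],-29],[[-190,155,20],-29],[[-228,186,30],-29],[[-266,217,40],-29],[[-304,248,50],-29]]'

```text
time_s: 8.25
tcp_pos: [0.7875, -0.023, 0.2536]
ee_rot: [-3.14, -0.051, 2.969]
ft_force: [0.4, -1.2, -0.7]
width: 0.0853
```

```bash
python3 - <<'E'
from h import *
go([.80,-.03,.38],-.173+np.pi)
E
```

```text
tcp [ 0.7875 -0.023   0.2536] tool z [-0.05   0.007 -0.999] q [-0.131  0.976  1.265  1.91   0.     0.041] w 0.0853 f [ 0.4 -1.2 -0.7]
move [-7.1, -5.0, -126.9] turn 0.0
```

Request:
arm_command --steps '[[[-50,0,0],0],[[-100,0,0],0],[[-150,0,0],0],[[-200,0,0],0],[[-250,0,0],0],[[-300,0,0],0],[[-350,0,0],0],[[-400,0,0],0]]'

```text
time_s: 9.05
tcp_pos: [0.8562, -0.0554, 0.1585]
ee_rot: [3.139, 0.002, 2.969]
ft_force: [0.7, -0.3, 0.3]
width: 0.0853
```

```bash
python3 - <<'E'
from h import *
go([.80,-.03,.38],-.173+np.pi)
E
```

```text
tcp [ 0.8562 -0.0554  0.1585] tool z [ 0.003  0.002 -1.   ] q [-0.159  1.089  1.264  1.743  0.002  0.014] w 0.0853 f [ 0.7 -0.3  0.3]
move [59.2, 15.8, -221.6] turn 0.0
```

Request:
arm_command --steps '[[[-40,0,-30],0],[[-80,0,-60],0],[[-120,0,-90],0],[[-160,0,-120],0]]'

```text
time_s: 9.45
tcp_pos: [0.8644, -0.0668, 0.1953]
ee_rot: [3.136, 0.06, 2.969]
ft_force: [-0.4, -0.8, -0.3]
width: 0.0851
```

```bash
python3 - <<'E'
from h import *
go([.80,-.03,.38],-.173+np.pi)
E
```

```text
tcp [ 0.8644 -0.0668  0.1953] tool z [ 0.06  -0.005 -0.998] q [-1.710e-01  1.047e+00  1.265e+00  1.729e+00  6.000e-03  1.000e-03] w 0.0851 f [-0.4 -0.8 -0.3]
move [58.6, 26.2, -188.4] turn 0.0
```

Request:
arm_command --steps '[[[-40,0,-25],0],[[-80,0,-50],0],[[-120,0,-75],0],[[-160,0,-100],0],[[-200,0,-125],0],[[-240,0,-150],0],[[-280,0,-175],0],[[-320,0,-200],0]]'

```text
time_s: 10.25
tcp_pos: [0.8693, -0.0831, 0.2323]
ee_rot: [3.133, 0.114, 2.969]
ft_force: [-0.1, -0.5, 0.4]
width: 0.0855
```

```bash
python3 - <<'E'
from h import *
go([.80,-.03,.38],-.173+np.pi)
E
```

```text
tcp [ 0.8693 -0.0831  0.2323] tool z [ 0.114 -0.012 -0.993] q [-0.191  1.004  1.264  1.716  0.01  -0.017] w 0.0855 f [-0.1 -0.5  0.4]
move [60.1, 41.6, -155.2] turn 0.0
```

Request:
arm_command --steps '[[[-300,0,-200],0],[[-300,0,-200],0]]'

```text
time_s: 10.45
tcp_pos: [0.8789, -0.0899, 0.2595]
ee_rot: [3.131, 0.168, 2.968]
ft_force: [0.6, 0.0, 1.0]
width: 0.0853
```

Request:
arm_command --steps '[[[-400,0,0],0],[[-400,0,0],0]]'

```text
time_s: 10.65
tcp_pos: [0.9125, -0.0999, 0.2443]
ee_rot: [3.13, 0.222, 2.968]
ft_force: [0.4, -0.1, -0.5]
width: 0.0856
```

Request:
arm_command --steps '[[[-300,0,-200],0],[[-300,0,-200],0],[[-300,0,-200],0]]'

```text
time_s: 10.95
tcp_pos: [0.9135, -0.1062, 0.2901]
ee_rot: [3.129, 0.279, 2.967]
ft_force: [0.7, 0.0, 0.7]
width: 0.0854
```

Request:
arm_command --steps '[[[-300,0,-300],0],[[-300,0,-300],0],[[-300,0,-300],0]]'

```text
time_s: 11.25
tcp_pos: [0.8968, -0.1089, 0.3562]
ee_rot: [3.128, 0.333, 2.966]
ft_force: [-0.2, 0.1, 0.0]
width: 0.0854
```

Request:
arm_command --steps '[[[-400,0,0],0],[[-400,0,0],0]]'

```text
time_s: 11.45
tcp_pos: [0.9298, -0.1175, 0.3488]
ee_rot: [3.127, 0.388, 2.966]
ft_force: [-0.8, 0.4, 0.4]
width: 0.0855
```

Request:
arm_command --steps '[[[-400,0,-100],0],[[-400,0,-100],0]]'

```text
time_s: 11.65
tcp_pos: [0.9478, -0.1237, 0.3611]
ee_rot: [3.126, 0.44, 2.965]
ft_force: [-0.8, 1.0, 0.9]
width: 0.0852
```

```bash
python3 - <<'E'
from h import *
go([.80,-.03,.38],-.173+np.pi)
E
```

```text
tcp [ 0.9478 -0.1237  0.3611] tool z [ 0.422 -0.059 -0.905] q [-0.225  0.891  1.264  1.505  0.036 -0.044] w 0.0852 f [-0.8  1.   0.9]
move [138.5, 67.6, -85.0] turn 0.2
```

```bash
cat >> h.py <<'E'
def goy(tgt,yaw,flip=1):
    "tcp target, with tool y along flip*(left of heading yaw)"
    st=get_state(); R=Ro.from_euler('xyz',st["ee_rot"]).as_matrix()
    d=(R.T@(np.array(tgt)-st["tcp_pos"])*1000).round(1).tolist()
    y=flip*(R.T@np.array([-np.sin(yaw),np.cos(yaw),0])); tn=round(float(np.degrees(np.arctan2(-y[0],y[1]))),2)
    print("tcp",st["tcp_pos"].round(4),"tool z",R[:,2].round(3),"q",st["joint_positions"].round(3),"w",round(st["width"],4),"f",st["ft_force"].round(1)); print("move",d,"turn",tn)
    return R
E
python3 - <<'E'
from h import *
a=np.array([.422,-.059,-.905]); g=np.array([.5104,-.2385,.1153]); T=g+.019*a; print(T)
goy(T-.15*a,-.173)
E
```

```text
[ 0.518418 -0.239621  0.098105]
tcp [ 0.9478 -0.1237  0.3611] tool z [ 0.422 -0.059 -0.905] q [-0.225  0.891  1.264  1.505  0.036 -0.044] w 0.0852 f [-0.8  1.   0.9]
move [476.0, -190.7, -86.3] turn -0.2
```

Request:
arm_command --grip 50 --steps '[[[44,-18,-8],0],[[88,-36,-16],0],[[132,-54,-24],0],[[176,-72,-32],0],[[220,-90,-40],0],[[264,-108,-48],0],[[308,-126,-56],0],[[352,-144,-64],0]]'

```text
time_s: 12.45
tcp_pos: [0.6268, -0.1956, 0.2791]
ee_rot: [3.126, 0.44, 2.965]
ft_force: [0.3, -0.9, 0.1]
width: 0.05
```

```bash
python3 - <<'E'
from h import *
R=goy([0.4551,-.2308,.2339],-.173)
E
```

```text
tcp [ 0.6268 -0.1956  0.2791] tool z [ 0.422 -0.06  -0.905] q [-0.493  0.117 -0.186  0.852  0.147 -0.288] w 0.05 f [ 0.3 -0.9  0.1]
move [166.6, -64.3, -29.4] turn -0.18
```

Request:
arm_command --steps '[[[42,-16,-7],0],[[84,-32,-15],0],[[126,-48,-22],0],[[167,-64,-29],0],[[167,-64,-29],0]]'

```text
time_s: 12.95
tcp_pos: [0.4498, -0.2297, 0.2311]
ee_rot: [3.124, 0.435, 2.959]
ft_force: [0.4, -0.1, 0.1]
width: 0.0501
```

```bash
python3 - <<'E'
from h import *
R=goy([.5184,-.2396,.0981],-.173)
w=cam("wrist"); save("w1.png",w["image"])
print(proj(w,[[.5104,-.2385,.1153],[.4939,-.2357,.1436]]))
E
```

```text
tcp [ 0.4498 -0.2297  0.2311] tool z [ 0.417 -0.059 -0.907] q [-0.787 -0.13  -0.54   0.806  0.257 -0.562] w 0.0501 f [ 0.4 -0.1  0.1]
move [-6.8, 0.0, 149.8] turn -0.48
[[321.18131435 242.70608491]
 [321.71967668 250.86019687]]
```

View pics/w1.png

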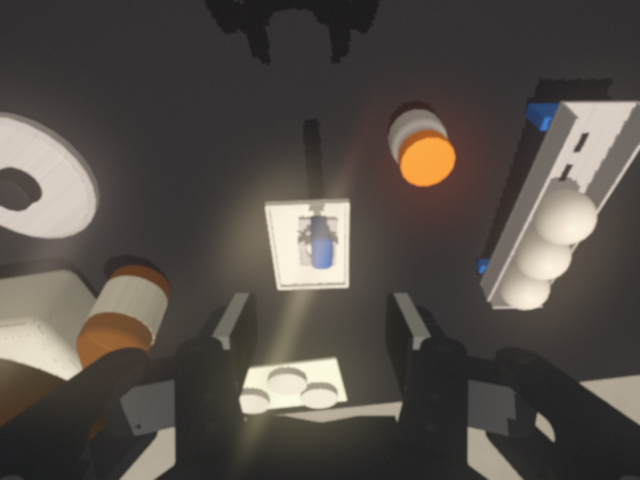

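Request:
arm_command --steps '[[[-7,0,40],-0.5],[[-7,0,80],-0.5],[[-7,0,110],-0.5],[[-7,0,130],-0.5],[[-7,0,145],-0.5],[[-7,0,150],-0.5],[[-7,0,150],-0.5]]'

```text
time_s: 13.7
tcp_pos: [0.5227, -0.2405, 0.0999]
ee_rot: [3.129, 0.438, 2.972]
ft_force: [-0.3, -0.1, 0.0]
width: 0.0497
```

```bash
python3 - <<'E'
from h import *
R=goy([.5184,-.2396,.0981],-.173)
w=cam("wrist"); save("w2.png",w["image"])
s=cam("scene"); crop(s,205,100,365,240,4.2,"s2.png")
E
```

```text
tcp [ 0.5227 -0.2405  0.0999] tool z [ 0.42  -0.059 -0.905] q [-0.689  0.122 -0.649  0.418  0.223 -0.478] w 0.0497 f [-0.3 -0.1  0. ]
move [4.7, 0.2, -0.2] turn 0.16
```

View pics/w2.png

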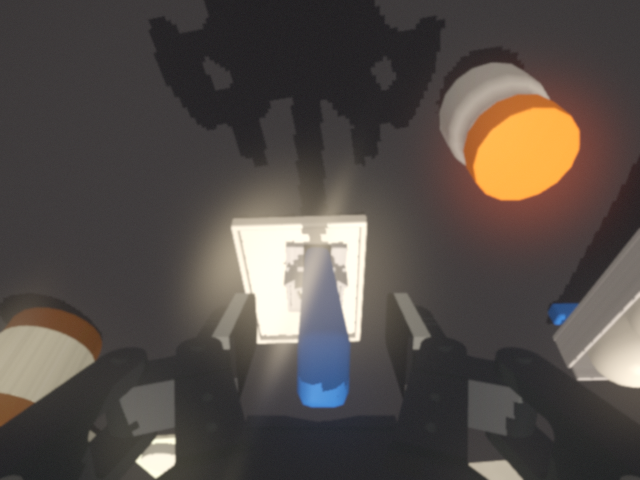

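View pics/s2.png

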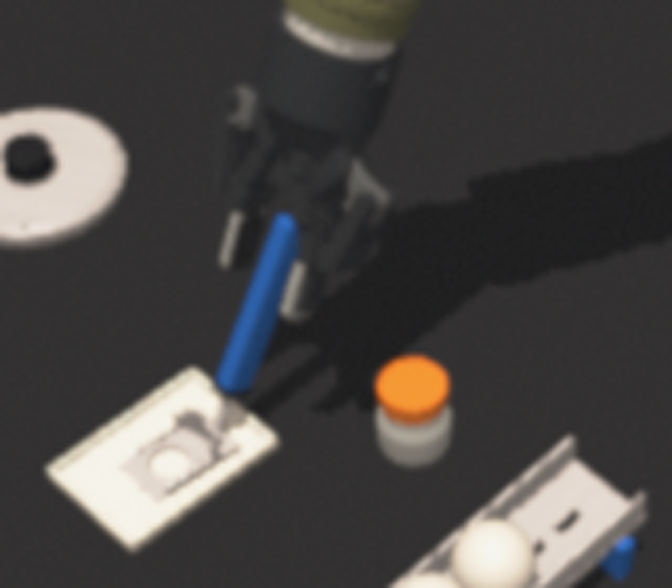

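The handle sits midway between the fingers (x 324 against a midpoint of about 321). I'm shifting 5 mm and closing.

Request:
arm_command --grip 5 --newtons 60 --steps '[[[5,0,0],0],[[5,0,0],0],[[5,0,0],0],[[5,0,0],0],[[5,0,0],0],[[5,0,0],0]]'

```text
time_s: 14.4
tcp_pos: [0.5183, -0.2407, 0.0998]
ee_rot: [3.131, 0.441, 2.971]
ft_force: [-5.0, 0.0, 6.2]
width: 0.0132
```

```bash
python3 - <<'E'
from h import *
R=goy([.5184,-.2396,.0981],-.173)
E
```

```text
tcp [ 0.5183 -0.2407  0.0998] tool z [ 0.422 -0.062 -0.904] q [-0.695  0.114 -0.661  0.413  0.225 -0.483] w 0.0132 f [-5.   0.   6.2]
move [0.8, 1.1, 1.5] turn 0.15
```

```bash
cat >> h.py <<'E'
import json
def toolT(st=None):
    st=st or get_state(); M=np.eye(4); M[:3,:3]=Ro.from_euler('xyz',st["ee_rot"]).as_matrix(); M[:3,3]=st["tcp_pos"]; return M
def spoonT(p,yaw,pitch=0):
    M=np.eye(4); M[:3,:3]=Ro.from_euler('ZY',[yaw,pitch]).as_matrix(); M[:3,3]=p; return M
CH=np.array([.569,-.0265]); CY=-.156
def chp(x,y=0,h=0): # point at chute x (horizontal), height h above floor
    c,s=np.cos(CY),np.sin(CY); return np.array([CH[0]+c*x-s*y,CH[1]+s*x+c*y,.028-x*np.tan(np.radians(6))+h])
def setG(M): np.save("G.npy",M)
def spoon(): return toolT()@np.load("G.npy")
def tilt(M): 
    x,y=M[:3,0],M[:3,1]; return "p %s yaw %.3f nose %.1fdeg left %.1fdeg"%(M[:3,3].round(4),np.arctan2(x[1],x[0]),np.degrees(np.arcsin(x[2])),np.degrees(np.arcsin(y[2])))
def gos(p,yaw):
    """move so spoon origin gets to p with heading yaw; only shift+turn about tool z"""
    M=toolT(); G=np.load("G.npy"); best=None
    f=lambda tn:(lambda N:abs(np.angle(np.exp(1j*(np.arctan2(N[1,0],N[0,0])-yaw)))))(M[:3,:3]@Ro.from_euler('z',tn,degrees=True).as_matrix()@G[:3,:3])
    from scipy.optimize import minimize_scalar
    tn=minimize_scalar(f,bounds=(-60,60),method='bounded').x
    Rn=M[:3,:3]@Ro.from_euler('z',tn,degrees=True).as_matrix()
    t=np.array(p)-Rn@G[:3,3]
    print("spoon",tilt(M@G)); print("move",(M[:3,:3].T@(t-M[:3,3])*1000).round(1),"turn",round(tn,2),"up",M[2,:3].round(3),"f",get_state()["ft_force"].round(1),"w",round(get_state()["width"],4))
E
python3 - <<'E'
from h import *
M=toolT(); S=spoonT([.6074,-.2555,.004],-.173); setG(np.linalg.inv(M)@S)
gos([.6074,-.2555,.10],-.173)
E
```

```text
spoon p [ 0.6074 -0.2555  0.004 ] yaw -0.173 nose -0.0deg left -0.0deg
move [-41.    0.9 -86.8] turn 0.0 up [-0.427  0.01  -0.904] f [-5.   0.   6.2] w 0.0132
```

Request:
arm_command --steps '[[[-4,0,-9],0],[[-12,0,-27],0],[[-23,0,-50],0],[[-41,1,-87],0],[[-41,1,-87],0]]'

```text
time_s: 14.9
tcp_pos: [0.5214, -0.2429, 0.2031]
ee_rot: [3.137, 0.45, 2.974]
ft_force: [0.9, -0.2, 0.1]
width: 0.013
```

```bash
python3 - <<'E'
from h import *
gos(chp(-47)+[0,0,.07],CY)
s=cam("scene"); crop(s,205,100,365,240,4.2,"s3.png")
E
```

```text
spoon p [ 0.6114 -0.2583  0.1082] yaw -0.173 nose 0.6deg left -0.3deg
move [ 40235.    -188.5 -24935.8] turn -1.05 up [-0.435  0.004 -0.9  ] f [ 0.9 -0.2  0.1] w 0.013
```

View pics/s3.png

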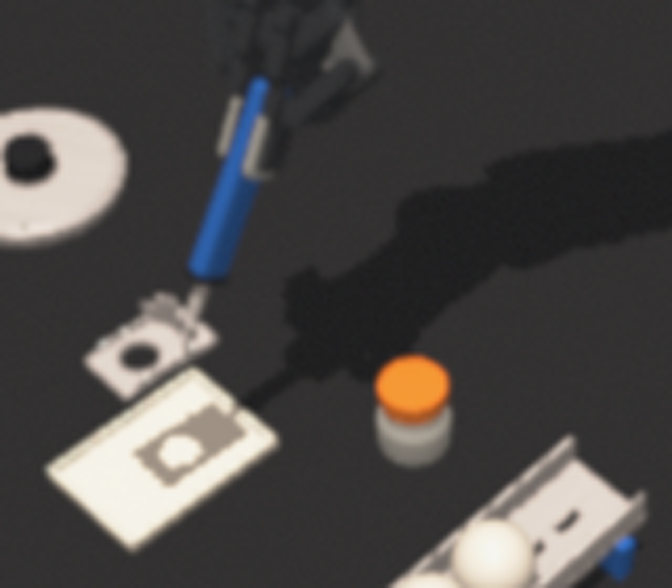

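```bash
python3 - <<'E'
from h import *
gos(chp(-.047)+[0,0,.07],CY)
t=cam("top");s=cam("scene")
P=spoon(); hole=P@[0,0,.0045,1]; print("hole expected",hole[:3].round(4))
crop(t,380,200,460,290,6,"t4.png"); crop(s,215,170,275,210,10,"s4.png"); print(proj(t,[hole[:3]]),proj(s,[hole[:3]]))
E
```

```text
spoon p [ 0.6098 -0.2573  0.1049] yaw -0.173 nose 0.3deg left -0.2deg
move [114.4 219.7 -51.2] turn -1.07 up [-0.432  0.006 -0.902] f [ 0.1  1.  -1.3] w 0.0135
hole expected [ 0.6068 -0.255   0.1043]
[[426.48502121 242.13499326]] [[240.363712   186.18113563]]
```

View pics/t4.png

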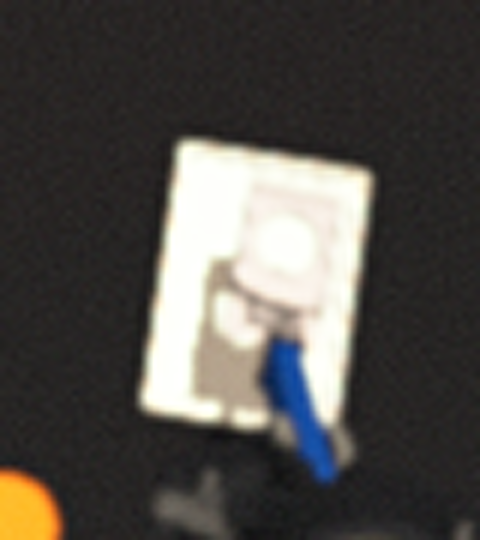

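View pics/s4.png

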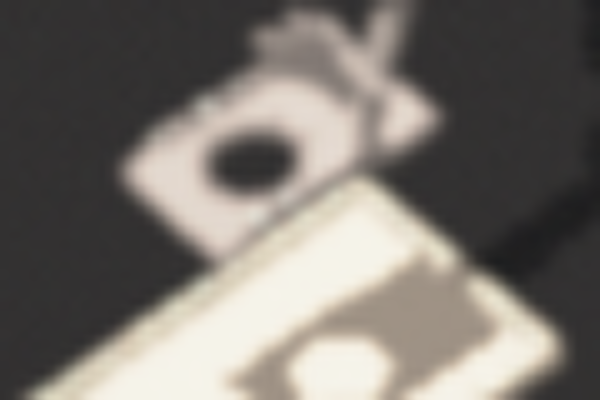

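```bash
python3 - <<'E'
from h import *
t=cam("top");s=cam("scene")
print(tri(t,(426.7,240.1),s,(239.8,185.8)))
for i in range(3):
    st=get_state(); print(st["time_s"],st["tcp_pos"].round(4),st["ee_rot"].round(4)); cam("top")
E
```

```text
(array([ 0.61050761, -0.25358194,  0.11026724]), np.float64(0.0017421830502180164))
15.15 [ 0.5171 -0.2397  0.194 ] [3.1292 0.4377 2.9706]
15.2 [ 0.5171 -0.2397  0.1939] [3.1291 0.4376 2.9706]
15.25 [ 0.5173 -0.2398  0.1941] [3.1293 0.4379 2.9707]
```

```bash
python3 - <<'E'
from h import *
M=toolT(); S=M@np.load("G.npy")
# rotate about grip by nose-up 0.05
g=S@[-.0985,0,.1113,1]; R=Ro.from_rotvec(S[:3,1]*-0.05).as_matrix()
S2=np.eye(4); S2[:3,:3]=R@S[:3,:3]; S2[:3,3]=g[:3]+R@(S[:3,3]-g[:3])
print(tilt(S),tilt(S2)); print("hole",(S2@[0,0,.0045,1]).round(4))
setG(np.linalg.inv(M)@S2)
gos(chp(-.047)+[0,0,.07],CY)
E
```

```text
p [ 0.6064 -0.2547  0.0983] yaw -0.173 nose -0.1deg left 0.1deg p [ 0.6117 -0.2556  0.1033] yaw -0.173 nose 2.7deg left 0.1deg
hole [ 0.6115 -0.2556  0.1078  1.    ]
spoon p [ 0.6117 -0.2556  0.1033] yaw -0.173 nose 2.7deg left 0.1deg
move [116.1 217.6 -51.3] turn -1.06 up [-0.424  0.011 -0.905] f [-0.3 -1.  -1.3] w 0.0132
```

Request:
arm_command --steps '[[[15,28,-7],-0.2],[[31,58,-14],-0.4],[[48,90,-21],-0.6],[[64,120,-28],-0.8],[[82,153,-36],-1],[[98,184,-44],-1],[[116,218,-51],-1],[[116,218,-51],-1]]'

```text
time_s: 16.1
tcp_pos: [0.4256, 0.0002, 0.192]
ee_rot: [3.136, 0.435, 2.996]
ft_force: [-0.4, 0.2, -1.4]
width: 0.0136
```

```bash
python3 - <<'E'
from h import *
gos(chp(-.047)+[0,0,.07],CY)
t=cam("top");s=cam("scene")
P=spoon(); hole=P@[0,0,.0045,1]; print("hole expected",hole[:3].round(4))
crop(t,300,190,400,310,5,"t5.png"); crop(s,265,170,375,270,7,"s5.png"); print(proj(t,[hole[:3]]),proj(s,[hole[:3]]))
E
```

```text
spoon p [ 0.5198 -0.0137  0.1007] yaw -0.150 nose 2.5deg left -0.3deg
move [-4.1 -4.7 -0.6] turn 0.36 up [-0.421  0.005 -0.907] f [-0.4  0.2 -1.4] w 0.0136
hole expected [ 0.5223 -0.0174  0.1068]
[[329.77067603 273.29236575]] [[337.78387115 209.63354363]]
```

View pics/t5.png

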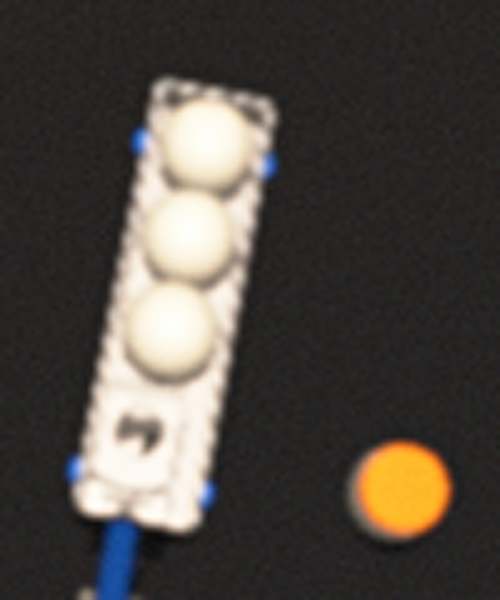

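View pics/s5.png

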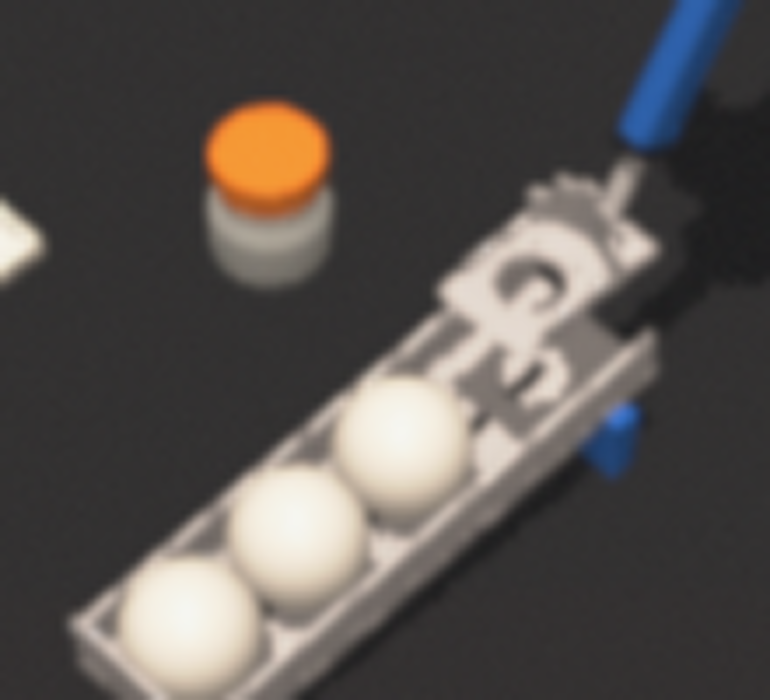

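```bash
python3 - <<'E'
from h import *
t=cam("top");s=cam("scene")
print(tri(t,(327,276.4),s,(340.3,209.7)))
gos(chp(-.047)+[0,0,.07],CY)
crop(t,300,190,400,310,5,"t6.png"); crop(s,265,170,375,270,7,"s6.png")
E
```

```text
(array([ 0.51566073, -0.01245346,  0.10320567]), np.float64(0.003494691409931133))
spoon p [ 0.5234 -0.0194  0.1027] yaw -0.157 nose 2.7deg left -0.4deg
move [ 0.7 -0.  -0.5] turn -0.08 up [-0.425  0.003 -0.905] f [-0.  -0.8 -1.4] w 0.0129
```

View pics/t6.png

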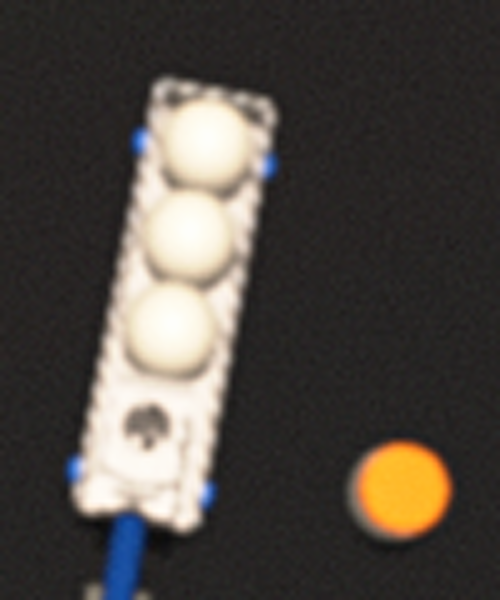

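View pics/s6.png

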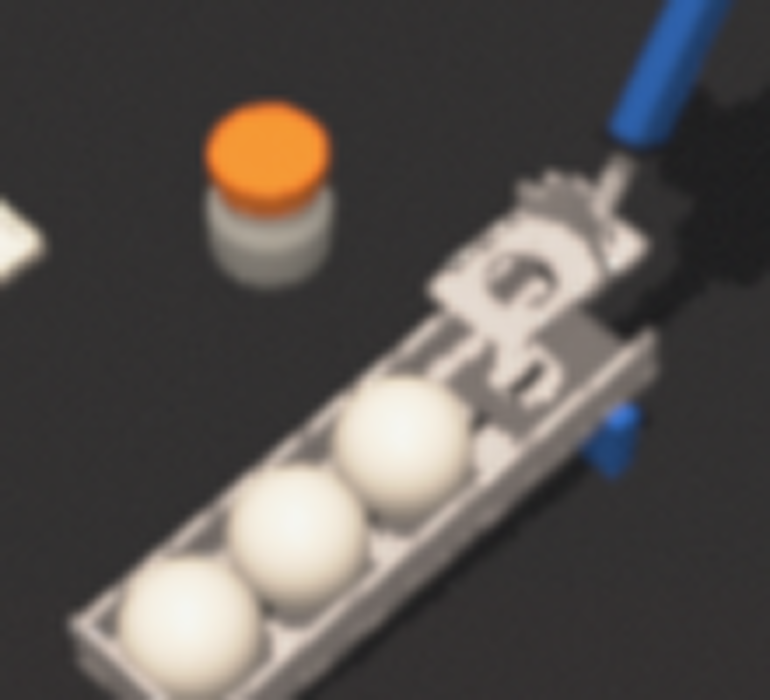

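```bash
python3 - <<'E'
from h import *
t=cam("top");s=cam("scene")
print(tri(t,(329,274.8),s,(338.9,209.5)))
gos(chp(-.047)+[0,0,.015],CY)
E
```

```text
(array([ 0.51892523, -0.0159986 ,  0.10487334]), np.float64(0.000757035267069857))
spoon p [ 0.5233 -0.0201  0.1026] yaw -0.159 nose 2.7deg left -0.3deg
move [24.   0.4 49.2] turn -0.18 up [-0.424  0.003 -0.905] f [-0.6  0.3 -2. ] w 0.0137
```

```bash
python3 - <<'E'
from h import *
M=toolT(); S=M@np.load("G.npy"); S[:3,3]+=[-.004,.0035,-.002]; setG(np.linalg.inv(M)@S)
gos(chp(-.047)+[0,0,.015],CY)
gos(chp(-.047)+[0,0,.0],CY)
E
```

```text
spoon p [ 0.5193 -0.0166  0.1006] yaw -0.159 nose 2.7deg left -0.3deg
move [19.1 -2.4 49.2] turn -0.18 up [-0.424  0.003 -0.905] f [-0.6  0.3 -2. ] w 0.0137
spoon p [ 0.5193 -0.0166  0.1006] yaw -0.159 nose 2.7deg left -0.3deg
move [25.5 -2.5 62.8] turn -0.18 up [-0.424  0.003 -0.905] f [-0.6  0.3 -2. ] w 0.0137
```

Request:
arm_command --steps '[[[5,-1,12],0],[[10,-2,25],0],[[15,-2,37],0],[[19,-2.5,47],0],[[19,-2.5,49],0],[[19,-2.5,49],0],[[19,-2.5,49],0]]'

```text
time_s: 17.1
tcp_pos: [0.4327, -0.0086, 0.1418]
ee_rot: [3.138, 0.439, 2.987]
ft_force: [0.2, 0.0, -1.4]
width: 0.0135
```

```bash
python3 - <<'E'
from h import *
gos(chp(-.047)+[0,0,.007],CY)
t=cam("top");s=cam("scene")
crop(t,300,190,400,310,5,"t7.png"); crop(s,265,170,375,270,7,"s7.png")
P=spoon(); hole=P@[0,0,.0045,1];print(hole,proj(t,[hole[:3]]),proj(s,[hole[:3]]))
E
```

```text
spoon p [ 0.5232 -0.0201  0.0489] yaw -0.160 nose 2.8deg left -0.3deg
move [4.5 0.6 7.8] turn -0.25 up [-0.425  0.003 -0.905] f [ 0.2  0.  -1.4] w 0.0135
[ 0.52301319 -0.01977672  0.05359776  1.        ] [[330.19897378 274.81129364]] [[336.00558091 222.67810851]]
```

View pics/t7.png

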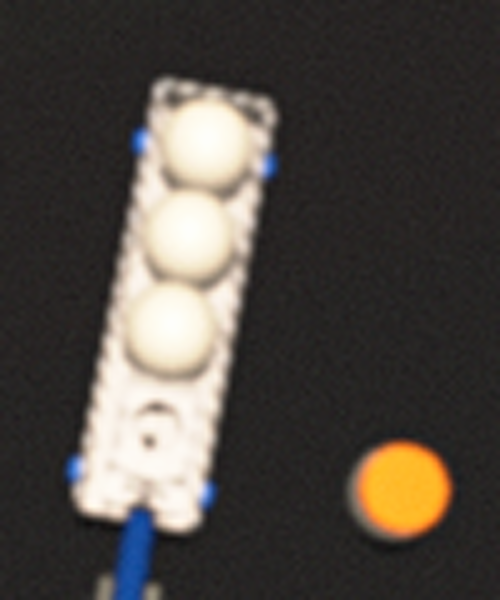

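View pics/s7.png

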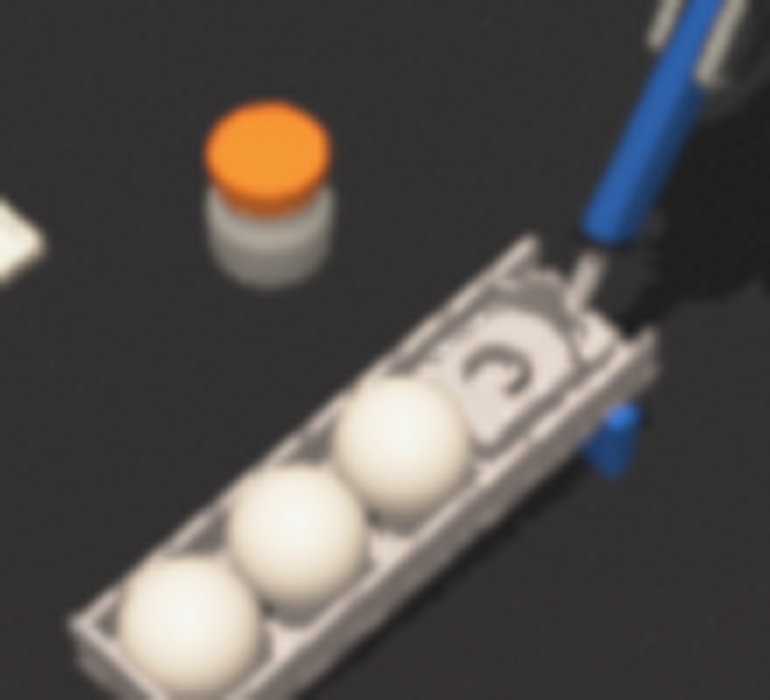

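Request:
arm_command --steps '[[[1.3,0,2.7],0],[[2.6,0,5.4],0],[[3.4,0.3,7.2],0],[[3.4,0.3,7.2],0]]'

```text
time_s: 17.6
tcp_pos: [0.4324, -0.0078, 0.1335]
ee_rot: [3.138, 0.439, 2.988]
ft_force: [-0.2, -0.4, -1.7]
width: 0.0132
```

```bash
python3 - <<'E'
from h import *
gos(chp(-.047)+[0,0,.004],CY)
E
```

```text
spoon p [ 0.5228 -0.0193  0.0406] yaw -0.159 nose 2.7deg left -0.3deg
move [ 1.8 -0.1  3.2] turn -0.2 up [-0.425  0.003 -0.905] f [-0.2 -0.4 -1.7] w 0.0132
```

No contact yet, so I'm going down in small steps.

Request:
arm_command --steps '[[[0.8,0,1.8],0],[[1.3,0,2.7],0],[[1.3,0,2.7],0]]'

```text
time_s: 17.9
tcp_pos: [0.4342, -0.0081, 0.1325]
ee_rot: [3.138, 0.443, 2.988]
ft_force: [-3.7, 1.0, 8.4]
width: 0.0135
```

Request:
arm_command --steps '[[[0.8,0,1.8],0],[[1.3,0,2.7],0],[[1.3,0,2.7],0]]'

```text
time_s: 18.2
tcp_pos: [0.4362, -0.0084, 0.132]
ee_rot: [3.139, 0.448, 2.989]
ft_force: [-6.2, 1.0, 11.6]
width: 0.0132
```

Request:
arm_command --grip 32 --steps '[[[0,0,0],0],[[0,0,0],0],[[0,0,0],0],[[0,0,0],0]]'

```text
time_s: 18.6
tcp_pos: [0.4361, -0.0084, 0.1318]
ee_rot: [3.138, 0.448, 2.989]
ft_force: [0.2, -0.6, 0.3]
width: 0.0322
```

```bash
python3 - <<'E'
from h import *
gos(chp(-.047)+[0,0,.004],CY)
t=cam("top");s=cam("scene");w=cam("wrist")
crop(t,300,190,400,310,5,"t8.png"); crop(s,265,130,385,250,6,"s8.png"); save("w8.png",w["image"])
E
```

```text
spoon p [ 0.5273 -0.02    0.0397] yaw -0.159 nose 3.3deg left -0.4deg
move [ 5.5 -0.1  0.4] turn -0.16 up [-0.433  0.003 -0.901] f [ 0.2 -0.6  0.3] w 0.0322
```

View pics/t8.png

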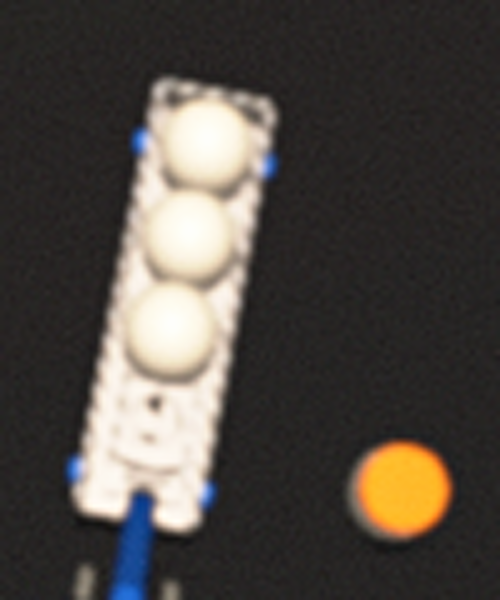

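View pics/s8.png

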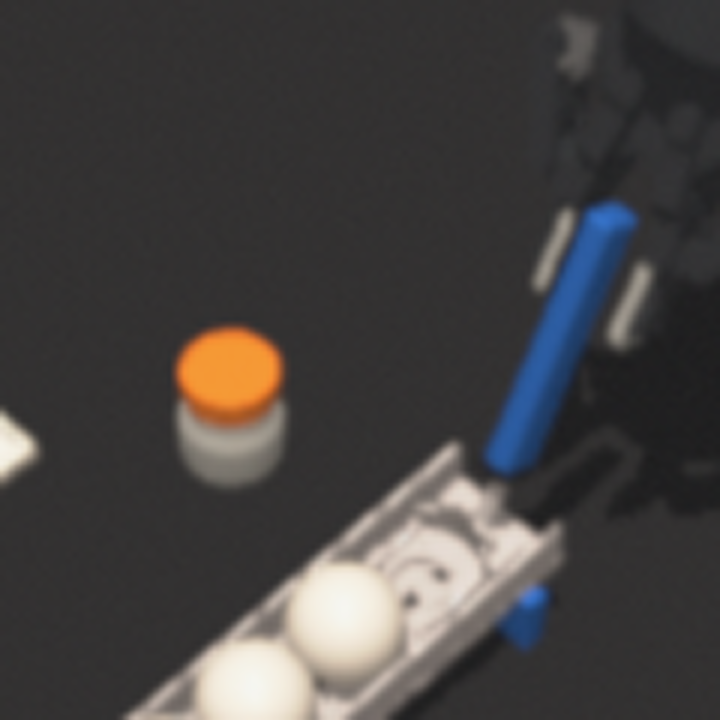

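View pics/w8.png

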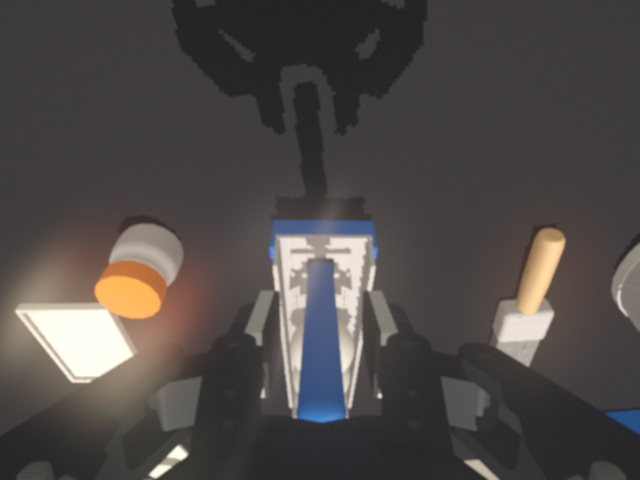

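```bash
python3 - <<'E'
from h import *
t=cam("top");s=cam("scene");w=cam("wrist")
H=plane(t,[(329.8,273.6)],.039); print(H, plane(s,[(265+428/6-.4,130+587/6-.4)],.039))
c,sn=np.cos(CY),np.sin(CY); xs=[]
for h in (H[0],plane(s,[(265+428/6-.4,130+587/6-.4)],.039)[0]): 
    d=h[:2]-CH; print("chute x,y",d@[c,sn],d@[-sn,c])
x=-.039
p=chp(x); S=spoonT(p,CY,np.radians(6)); np.save("S.npy",S)
g=(S@[-.0985,0,.1113,1])[:3]; top=(S@[-.116,0,.1416,1])[:3]
M=toolT(); print("grip",g.round(4),"top end",top.round(4),proj(w,[top]),proj(s,[top])); 
goy(g+.019*M[:3,2],CY)
print(tri(t,(300+127/5-.4,190+592/5-.4),s,(265+608/6-.4,130+216/6-.4)))
E
```

```text
[[ 0.5273     -0.01900272  0.039     ]] [[ 0.52603184 -0.01717803  0.039     ]]
chute x,y -0.04235845851130649 0.0009273900878488562
chute x,y -0.043894716766478166 0.002532895445778489
grip [ 0.4452 -0.007   0.1531] top end [ 0.4311 -0.0048  0.185 ] [[331.58926222 445.65175995]] [[366.20302028 166.96561493]]
tcp [ 0.4361 -0.0084  0.1319] tool z [ 0.429 -0.063 -0.901] q [-0.229 -0.235 -0.898  0.461  0.036 -0.069] w 0.0316 f [-0.1 -0.4  0.6]
move [-17.1, 2.8, 3.7] turn 0.16
(array([ 0.43576779, -0.00539441,  0.19336445]), np.float64(0.0033372019714428295))
```

Request:
arm_command --steps '[[[-7,0.5,1],0],[[-13,0.5,2],0],[[-13,0.5,2],0],[[-13,0.5,2],0]]'

```text
time_s: 19.3
tcp_pos: [0.4489, -0.0098, 0.1358]
ee_rot: [3.138, 0.448, 2.989]
ft_force: [-0.1, 1.1, 0.1]
width: 0.0322
```

Request:
arm_command --grip 5 --newtons 70 --steps '[[[0,0,0],0],[[0,0,0],0],[[0,0,0],0],[[0,0,0],0],[[0,0,0],0]]'

```text
time_s: 19.8
tcp_pos: [0.4487, -0.0098, 0.1356]
ee_rot: [3.138, 0.448, 2.989]
ft_force: [-0.5, 0.8, -1.1]
width: 0.0134
```

```bash
python3 - <<'E'
from h import *
M=toolT(); S=spoonT(chp(-.043,.001),CY,np.radians(6)); setG(np.linalg.inv(M)@S)
gos(chp(-.030,.0),CY); gos(chp(.01,.0),CY)
s=cam("scene");w=cam("wrist")
crop(s,265,130,385,250,6,"s9.png"); save("w9.png",w["image"])
E
```

```text
spoon p [ 0.5267 -0.0188  0.0325] yaw -0.156 nose -6.0deg left -0.0deg
move [-11.1  -1.1   6.9] turn 0.0 up [-0.433  0.003 -0.901] f [-0.5  0.8 -1.1] w 0.0134
spoon p [ 0.5267 -0.0188  0.0325] yaw -0.156 nose -6.0deg left -0.0deg
move [-45.4  -1.3  28. ] turn 0.0 up [-0.433  0.003 -0.901] f [-0.5  0.8 -1.1] w 0.0134
```

View pics/s9.png

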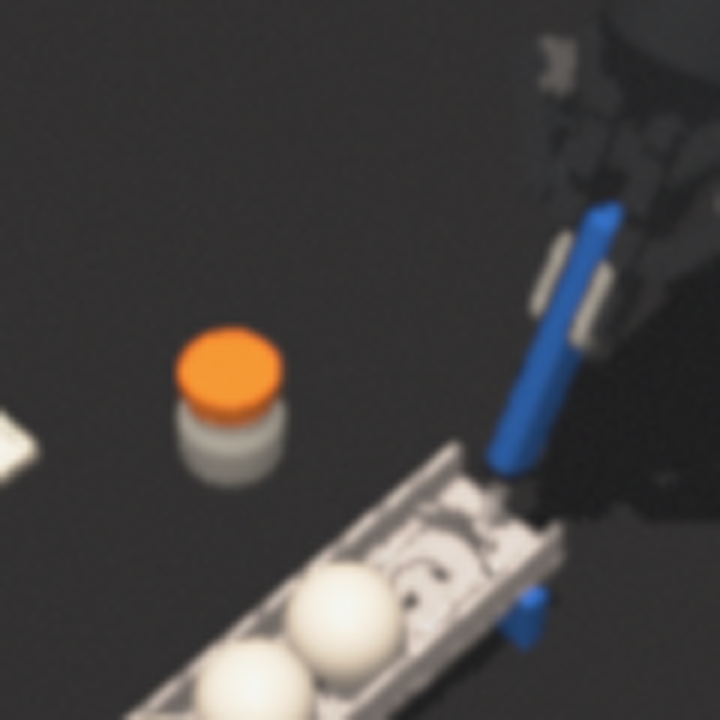

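View pics/w9.png

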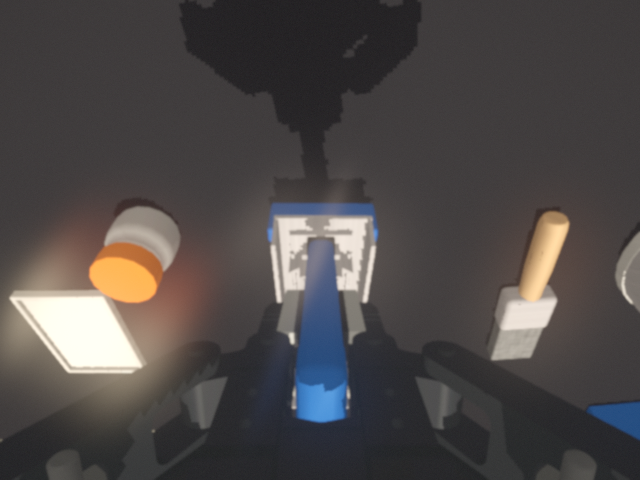

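Request:
arm_command --steps '[[[-4,0,3.5],0],[[-9,0,6.5],0],[[-14,0,9.5],0],[[-19,0,12.6],0],[[-19,0,12.6],0]]'

```text
time_s: 20.4
tcp_pos: [0.4719, -0.0134, 0.133]
ee_rot: [3.138, 0.449, 2.989]
ft_force: [0.9, -0.0, 0.2]
width: 0.0135
```

```bash
python3 - <<'E'
from h import *
gos(chp(.004,.0),CY)
t=cam("top");s=cam("scene")
crop(t,300,190,400,310,5,"t10.png"); crop(s,265,170,375,270,7,"s10.png")
E
```

```text
spoon p [ 0.55   -0.0224  0.03  ] yaw -0.156 nose -5.9deg left -0.0deg
move [-20.   -1.2  12.3] turn 0.0 up [-0.434  0.003 -0.901] f [ 0.9 -0.   0.2] w 0.0135
```

View pics/t10.png

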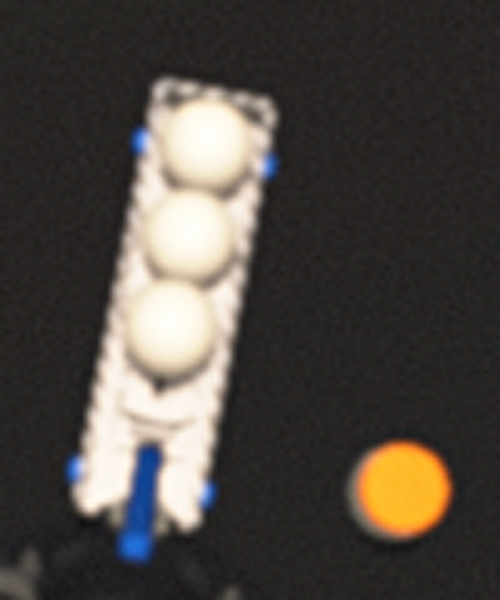

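View pics/s10.png

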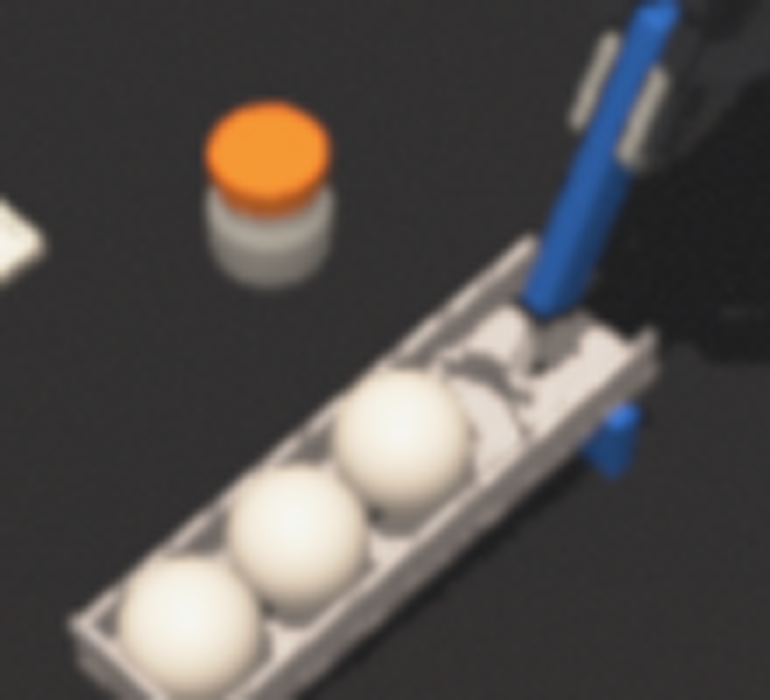

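Request:
arm_command --steps '[[[-4,0,2.8],0],[[-8,-0.5,5.2],0],[[-12,-0.7,7.7],0],[[-16,-1,10.2],0],[[-20,-1.2,12.7],0],[[-22,-1.2,14],0],[[-22,-1.2,14],0]]'

```text
time_s: 21.2
tcp_pos: [0.4947, -0.0178, 0.1307]
ee_rot: [3.139, 0.446, 2.989]
ft_force: [-28.2, 3.5, 32.5]
width: 0.013
```

```bash
python3 - <<'E'
from h import *
gos(chp(.004,.0),CY)
t=cam("top");s=cam("scene")
crop(t,300,190,400,310,5,"t11.png"); crop(s,265,170,375,270,7,"s11.png")
E
```

```text
spoon p [ 0.5725 -0.0269  0.0275] yaw -0.156 nose -6.1deg left -0.0deg
move [-0.4 -0.2  0.1] turn 0.01 up [-0.432  0.002 -0.902] f [-28.2   3.5  32.5] w 0.013
```

View pics/t11.png

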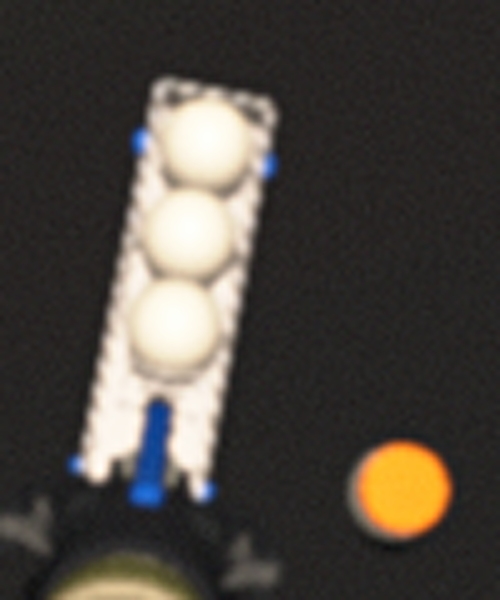

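View pics/s11.png

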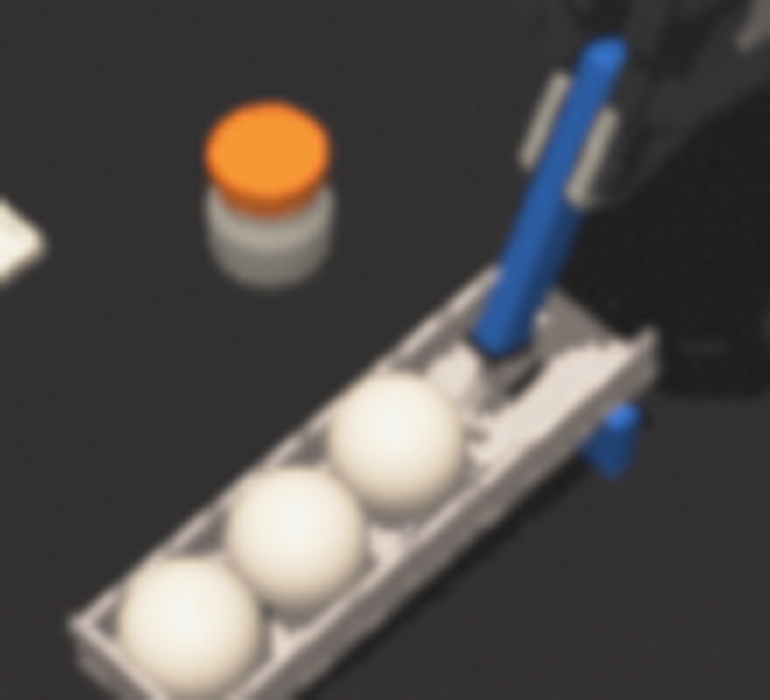

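Request:
arm_command --steps '[[[2,0,-1.5],0],[[4,0,-3],0],[[5,0,-4],0],[[5,0,-4],0]]'

```text
time_s: 21.7
tcp_pos: [0.488, -0.0168, 0.1317]
ee_rot: [3.139, 0.446, 2.989]
ft_force: [-1.3, 0.6, 0.2]
width: 0.0131
```

```bash
python3 - <<'E'
from h import *
gos(chp(.0,.0),CY)
t=cam("top");s=cam("scene")
crop(t,300,190,400,310,5,"t12.png"); crop(s,265,170,375,270,7,"s12.png")
E
```

```text
spoon p [ 0.5658 -0.0258  0.0284] yaw -0.156 nose -6.1deg left -0.0deg
move [-2.8 -0.2  1.8] turn 0.01 up [-0.431  0.002 -0.902] f [-1.3  0.6  0.2] w 0.0131
```

View pics/t12.png

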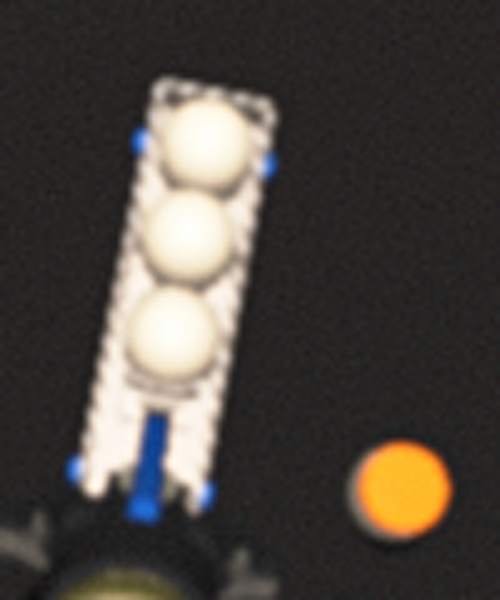

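View pics/s12.png

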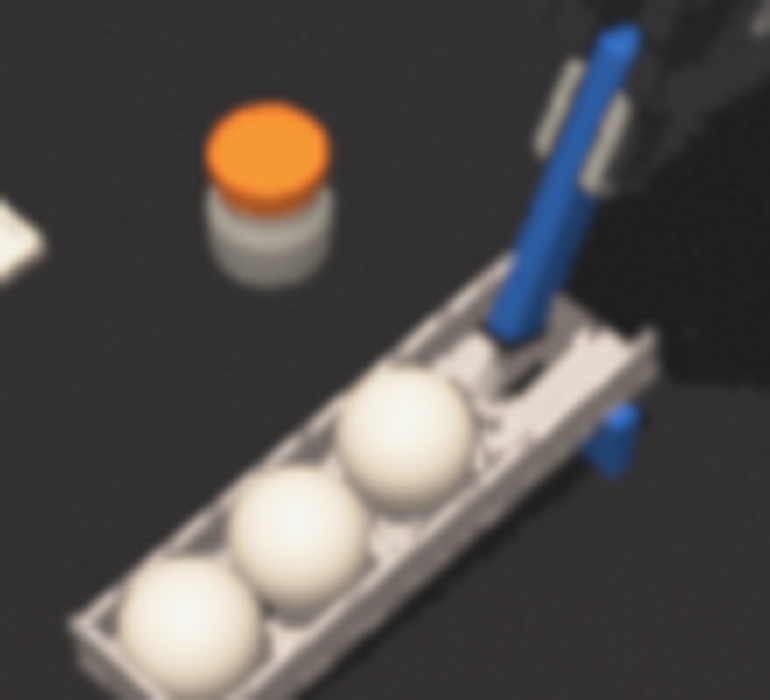

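Request:
arm_command --newtons 110 --grip 5 --steps '[[[0,0,0],0],[[-1,0,-2],0],[[-3,0,-6],0],[[-6,0,-13],0],[[-10,0,-22],0],[[-15,0,-32],0],[[-19,0,-40],0],[[-19,0,-40],0]]'

```text
time_s: 22.6
tcp_pos: [0.4896, -0.0173, 0.1784]
ee_rot: [3.139, 0.45, 2.989]
ft_force: [0.1, -0.4, -3.3]
width: 0.0135
```

```bash
python3 - <<'E'
from h import *
gos(chp(.0,.0),CY)
s=cam("scene")
crop(s,265,130,375,270,5,"s13.png")
E
```

```text
spoon p [ 0.5678 -0.0264  0.0755] yaw -0.156 nose -5.9deg left -0.0deg
move [19.5 -0.1 43.3] turn 0.01 up [-0.435  0.002 -0.901] f [ 0.1 -0.4 -3.3] w 0.0135
```

View pics/s13.png

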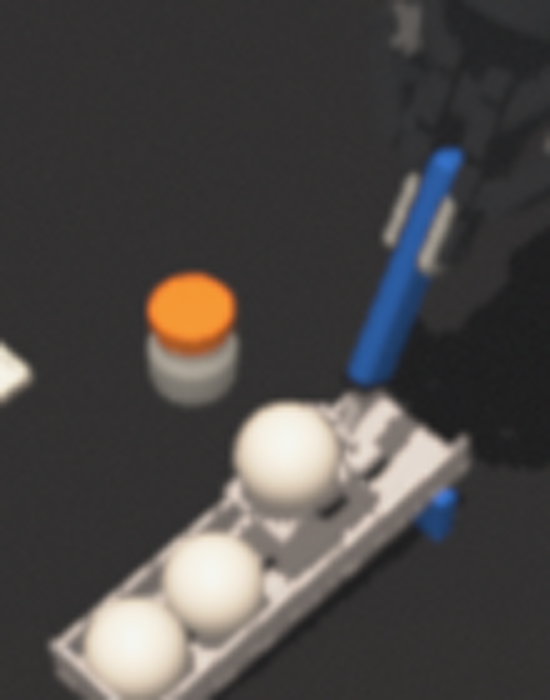

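```bash
python3 - <<'E'
from h import *
M=toolT(); G=np.load("G.npy")
pts=np.array([[.025,.02,0],[.025,-.02,0],[-.042,.02,0],[-.042,-.02,0],[-.03,.02,.03],[-.03,-.02,.03],[.02,.02,.0125],[.02,-.02,.0125]])
for ph in range(0,-181,-15):
    R=np.eye(4);R[:3,:3]=Ro.from_euler('z',ph,degrees=True).as_matrix()
    S=M@R@G; b=(S@[0,0,.026,1])[:3]-M[:3,3]; n=(S@[.025,0,.001,1])[:3]-M[:3,3]
    P=(pts@S[:3,:3].T+S[:3,3])-M[:3,3]
    x=S[:3,0]
    print(ph,"ball",(b*1000).round(),"nose",(n*1000).round(),tilt(S)[-40:],"yaw",round(np.arctan2(x[1],x[0]),2),"minz",round(P[:,2].min()*1000),"bottom of ball",round(b[2]*1000-25))
E
```

```text
0 ball [ 81.  -9. -77.] nose [ 103.  -13. -105.] 43] yaw -0.156 nose -6.0deg left -0.0deg yaw -0.16 minz -106 bottom of ball -102
-15 ball [ 80.   1. -78.] nose [ 103.   -0. -106.] 736] yaw 0.068 nose -6.6deg left -6.5deg yaw 0.07 minz -109 bottom of ball -103
-30 ball [ 78.  11. -80.] nose [  99.   11. -108.] 22] yaw 0.290 nose -8.7deg left -12.6deg yaw 0.29 minz -113 bottom of ball -105
-45 ball [ 73.  19. -83.] nose [  94.   22. -111.] 2] yaw 0.508 nose -12.1deg left -17.9deg yaw 0.51 minz -118 bottom of ball -108
-60 ball [ 66.  26. -87.] nose [  86.   30. -116.] 7] yaw 0.723 nose -16.6deg left -22.2deg yaw 0.72 minz -124 bottom of ball -112
-75 ball [ 58.  31. -91.] nose [  76.   36. -121.] 2] yaw 0.937 nose -21.9deg left -24.9deg yaw 0.94 minz -130 bottom of ball -116
-90 ball [ 49.  33. -95.] nose [  65.   39. -126.] 9] yaw 1.154 nose -28.0deg left -25.9deg yaw 1.15 minz -136 bottom of ball -120
-105 ball [  39.   32. -100.] nose [  53.   38. -132.] 2] yaw 1.380 nose -34.4deg left -25.1deg yaw 1.38 minz -141 bottom of ball -125
-120 ball [  30.   29. -104.] nose [  42.   35. -137.] 4] yaw 1.623 nose -40.8deg left -22.4deg yaw 1.62 minz -145 bottom of ball -129
-135 ball [  22.   23. -107.] nose [  33.   28. -141.] 2] yaw 1.895 nose -47.0deg left -18.2deg yaw 1.89 minz -148 bottom of ball -132
-150 ball [  16.   16. -110.] nose [  25.   19. -144.] 6] yaw 2.209 nose -52.2deg left -12.9deg yaw 2.21 minz -149 bottom of ball -135
-165 ball [  11.    6. -111.] nose [  19.    8. -146.] 18] yaw 2.574 nose -55.9deg left -6.9deg yaw 2.57 minz -149 bottom of ball -136
-180 ball [   9.   -4. -112.] nose [  17.   -5. -146.] 17] yaw 2.978 nose -57.3deg left -0.4deg yaw 2.98 minz -147 bottom of ball -137
```

```bash
python3 - <<'E'
from h import *
goy([.49,-.017,.238],CY); goy([.515,.230,.238],CY)
E
```

```text
tcp [ 0.4889 -0.0171  0.1773] tool z [ 0.429 -0.063 -0.901] q [-0.219 -0.167 -0.726  0.565  0.031 -0.06 ] w 0.0127 f [ 0.5  0.4 -3.3]
move [-27.3, 0.4, -54.2] turn 0.19
tcp [ 0.4889 -0.0171  0.1773] tool z [ 0.429 -0.063 -0.901] q [-0.219 -0.167 -0.726  0.565  0.031 -0.06 ] w 0.0127 f [ 0.5  0.4 -3.3]
move [-15.7, 248.4, -59.1] turn 0.19
```

Request:
arm_command --steps '[[[-3,0,-6],0],[[-8,1,-16],0],[[-14,3,-28],0],[[-20,8,-40],0],[[-24,16,-49],0],[[-27,28,-54],0],[[-27,42,-55],0],[[-26,58,-55],0]]'

```text
time_s: 23.45
tcp_pos: [0.4974, 0.0408, 0.2387]
ee_rot: [3.139, 0.448, 2.989]
ft_force: [-0.4, -0.5, -2.8]
width: 0.0125
```

```bash
python3 - <<'E'
from h import *
goy([.515,.230,.238],CY)
E
```

```text
tcp [0.4974 0.0408 0.2387] tool z [ 0.429 -0.063 -0.901] q [-0.055 -0.184 -0.581  0.727 -0.039  0.088] w 0.0125 f [-0.4 -0.5 -2.8]
move [10.6, 189.7, -3.8] turn 0.16
```

Request:
arm_command --steps '[[[1,14,0],0],[[2,32,-1],0],[[3,54,-1],0],[[4,78,-2],0],[[6,104,-2],0],[[7,130,-3],0],[[9,152,-3],0],[[10,168,-4],0]]'

```text
time_s: 24.25
tcp_pos: [0.5117, 0.2105, 0.2379]
ee_rot: [3.138, 0.447, 2.99]
ft_force: [0.1, -0.1, -4.0]
width: 0.0128
```

Request:
arm_command --steps '[[[0,6,0],0],[[0,8,0],0],[[0,8,0],0]]'

```text
time_s: 24.55
tcp_pos: [0.5126, 0.2184, 0.2376]
ee_rot: [3.139, 0.447, 2.991]
ft_force: [1.5, -0.7, -3.4]
width: 0.0129
```

```bash
python3 - <<'E'
from h import *
goy([.515,.230,.236],CY)
s=cam("scene");t=cam("top")
crop(s,330,170,510,350,4,"s14.png"); crop(t,150,180,300,310,5,"t14.png")
E
```

```text
tcp [0.5126 0.2184 0.2376] tool z [ 0.427 -0.062 -0.902] q [ 0.375 -0.013 -0.427  0.763 -0.216  0.482] w 0.0129 f [ 1.5 -0.7 -3.4]
move [0.2, 11.8, 1.7] turn 0.27
```

View pics/s14.png

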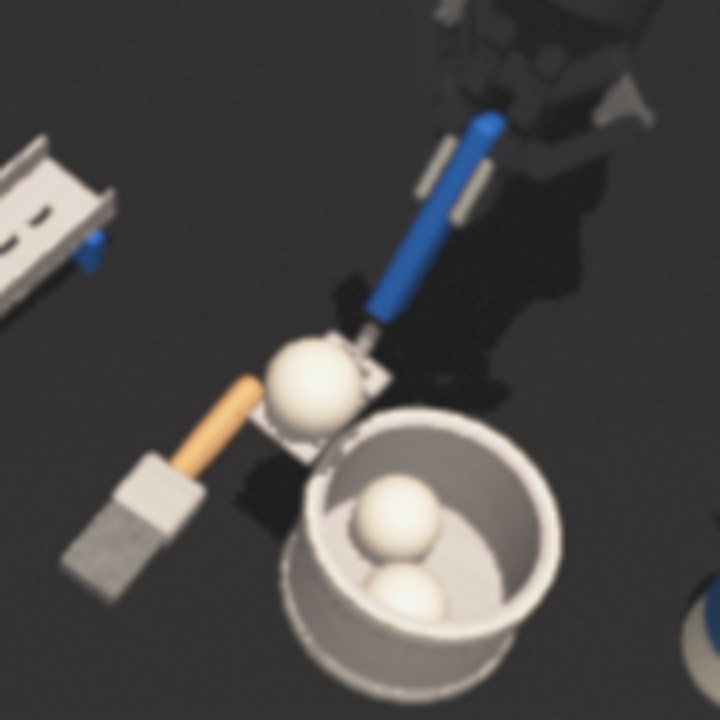

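View pics/t14.png

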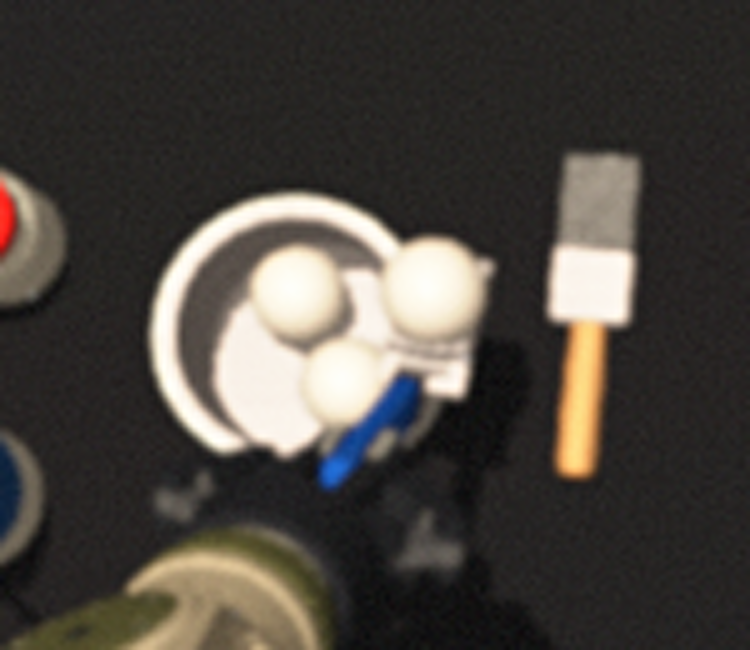

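```bash
python3 - <<'E'
from h import *
t=cam("top");s=cam("scene")
print(tri(t,(236.4,237.4),s,(408.1,266.6)), (spoon()@[0,0,.026,1]).round(4))
E
```

```text
(array([0.59475129, 0.20654814, 0.16397642]), np.float64(0.0026325539213016974)) [0.5935 0.2083 0.1606 1.    ]
```

Request:
arm_command --steps '[[[0,4,0],-4],[[0,8,0],-10],[[0,12,1],-17],[[0,13,1],-24],[[0,13,1],-31],[[0,13,1],-37],[[0,13,1],-42],[[0,13,1],-45]]'

```text
time_s: 25.55
tcp_pos: [0.5153, 0.2298, 0.2372]
ee_rot: [-2.816, 0.312, -2.454]
ft_force: [-0.5, 0.1, -3.7]
width: 0.0127
```

```bash
python3 - <<'E'
from h import *
print(toolT()[:3,3],tilt(spoon()),(spoon()@[0,0,.026,1]).round(4),get_state()["joint_positions"].round(2))
s=cam("scene");t=cam("top")
crop(s,330,170,510,350,4,"s15.png"); crop(t,150,180,300,310,5,"t15.png")
E
```

```text
[0.51526894 0.22979142 0.23719749] p [0.5874 0.2396 0.13  ] yaw 0.510 nose -12.1deg left -17.9deg [0.588  0.2493 0.1542 1.    ] [ 0.4   0.   -0.41  0.77 -0.23 -0.28]
```

View pics/s15.png

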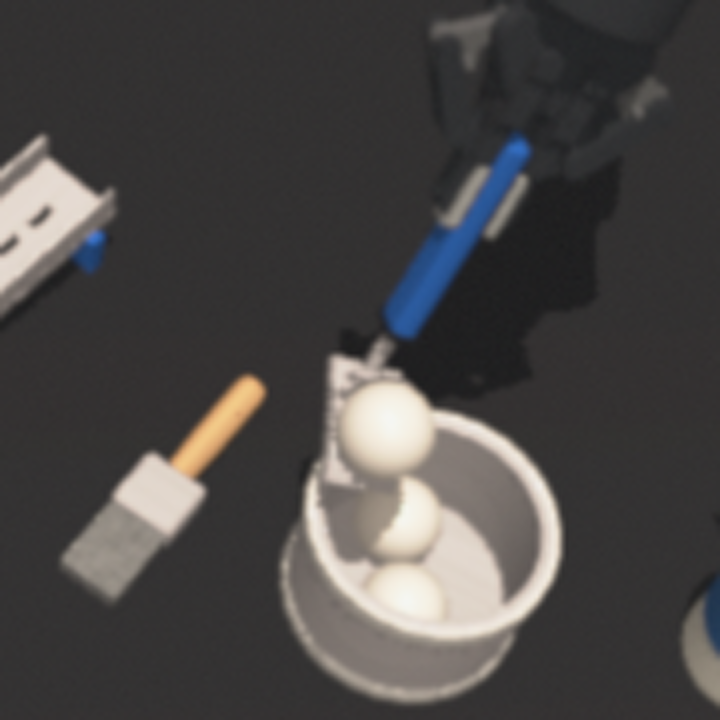

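View pics/t15.png

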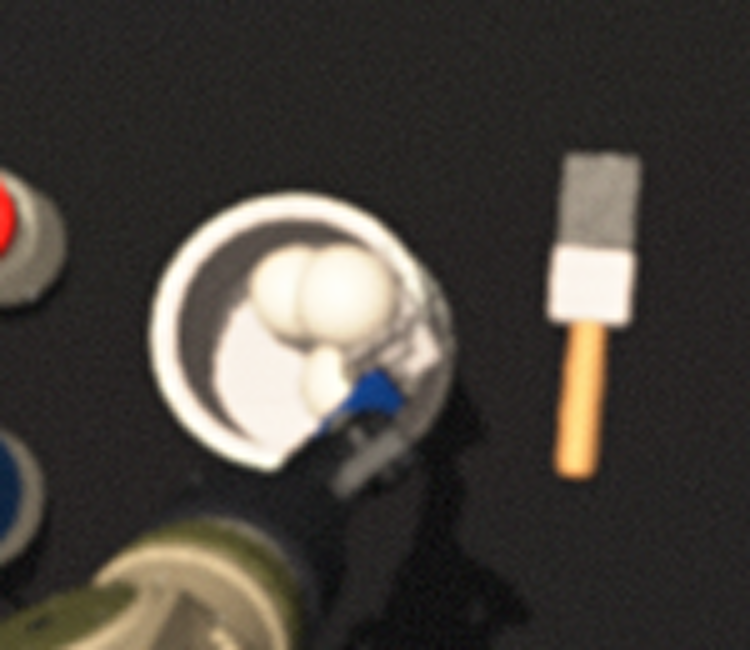

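```bash
python3 - <<'E'
from h import *
t=cam("top");s=cam("scene")
print(tri(t,(219,238.6),s,(426.6,276.6)), (spoon()@[0,0,.026,1]).round(4))
goy([.508,.2285,.236],CY)
E
```

```text
(array([0.59098812, 0.2479229 , 0.16133777]), np.float64(0.0031075284241727373)) [0.5881 0.2494 0.1542 1.    ]
tcp [0.5153 0.23   0.2372] tool z [ 0.428 -0.063 -0.902] q [ 0.397  0.004 -0.41   0.767 -0.225 -0.28 ] w 0.0127 f [-0.2 -0.1 -3.6]
move [6.7, 2.9, -2.0] turn 45.08
```

Request:
arm_command --steps '[[[2,1,1],-4],[[4,2,2],-8],[[6.5,3,2.5],-12],[[6.5,3,2.5],-16],[[6.5,3,2.5],-20],[[6.5,3,2.5],-24],[[6.5,3,2.5],-27],[[6.5,3,2.5],-30]]'

```text
time_s: 26.55
tcp_pos: [0.5104, 0.2282, 0.2326]
ee_rot: [-2.707, 0.116, -1.96]
ft_force: [-0.0, 0.2, -0.8]
width: 0.0131
```

```bash
python3 - <<'E'
from h import *
print(toolT()[:3,3],tilt(spoon()),(spoon()@[0,0,.026,1]).round(4),get_state()["ft_force"])
s=cam("scene");t=cam("top")
crop(s,330,170,510,350,4,"s16.png"); crop(t,150,180,300,310,5,"t16.png")
E
```

```text
[0.51044715 0.22820736 0.23257936] p [0.5726 0.2452 0.1202] yaw 0.936 nose -21.9deg left -25.0deg [0.5682 0.2591 0.1417 1.    ] [-0.01829592  0.17874396 -0.81317958]
```

View pics/s16.png

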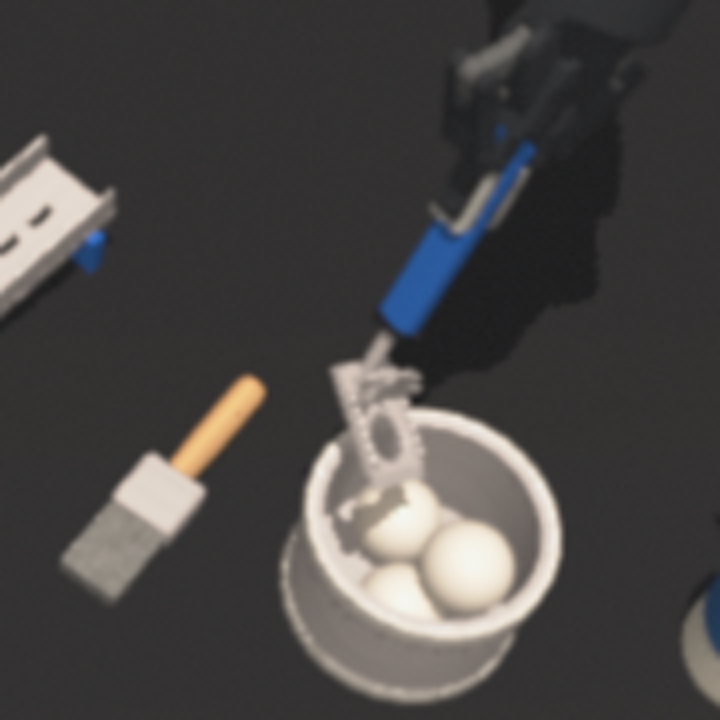

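View pics/t16.png

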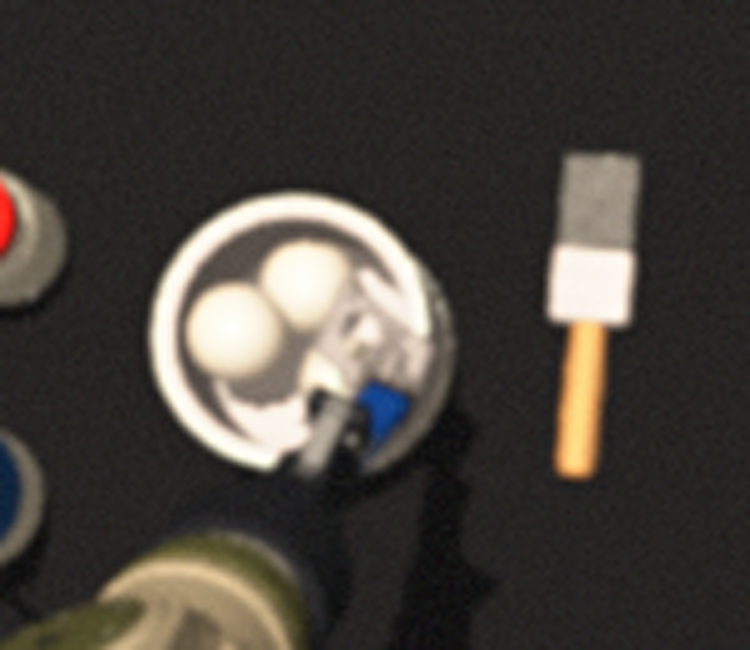

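```bash
python3 - <<'E'
from h import *
goy([.508,.2285,.30],CY); goy([.53,.10,.30],CY)
E
```

```text
tcp [0.5106 0.2283 0.2328] tool z [ 0.43  -0.063 -0.901] q [ 0.398 -0.004 -0.43   0.753 -0.226 -0.801] w 0.0129 f [-0.5 -0.2 -1. ]
move [-7.0, -25.9, -61.7] turn 75.0
tcp [0.5106 0.2283 0.2328] tool z [ 0.43  -0.063 -0.901] q [ 0.398 -0.004 -0.43   0.753 -0.226 -0.801] w 0.0129 f [-0.5 -0.2 -1. ]
move [102.6, -94.2, -44.2] turn 75.0
```

Request:
arm_command --steps '[[[-2,-7,-16],0],[[-5,-18,-40],4],[[-7,-26,-62],12],[[10,-38,-60],20],[[30,-50,-56],28],[[50,-62,-53],36],[[75,-78,-49],44],[[102,-94,-44],52]]'

```text
time_s: 27.45
tcp_pos: [0.5307, 0.0998, 0.3008]
ee_rot: [-2.963, 0.416, -2.865]
ft_force: [0.4, 0.5, -0.8]
width: 0.0128
```

```bash
python3 - <<'E'
from h import *
gos([.606,-.257,.10],-.14)
print(toolT()[:3,3])
E
```

```text
spoon p [0.6079 0.1008 0.1967] yaw 0.178 nose -7.3deg left -9.5deg
move [ 129.4 -319.9  108.6] turn 21.36 up [-0.404 -0.163 -0.9  ] f [ 0.4  0.5 -0.8] w 0.0128
[0.53068511 0.09976393 0.30078996]
```

Request:
arm_command --steps '[[[13,-34,5],4],[[30,-76,10],8],[[47,-118,15],12],[[64,-160,20],16],[[81,-202,30],19],[[98,-244,45],21],[[115,-285,62],21.4],[[128,-316,80],21.4]]'

```text
time_s: 28.25
tcp_pos: [0.5157, -0.2462, 0.2291]
ee_rot: [-3.135, 0.453, 3.004]
ft_force: [1.0, -0.1, -2.0]
width: 0.0127
```

Request:
arm_command --steps '[[[0,0,0],0],[[0,0,0],0],[[0,0,0],0]]'

```text
time_s: 28.55
tcp_pos: [0.5158, -0.2458, 0.2299]
ee_rot: [-3.135, 0.454, 3.004]
ft_force: [0.1, -0.3, -0.8]
width: 0.0126
```

```bash
python3 - <<'E'
from h import *
gos([.6134,-.2652,.03],-.142)
t=cam("top");s=cam("scene")
P=spoon(); hole=P@[0,0,.0045,1]; print("hole expected",hole[:3].round(4),proj(t,[hole[:3]]),proj(s,[hole[:3]]))
crop(t,380,190,470,290,6,"t17.png"); crop(s,205,100,325,220,5,"s17.png")
E
```

```text
spoon p [ 0.5944 -0.2549  0.1272] yaw -0.146 nose -5.6deg left -0.5deg
move [24.4 -7.1 96.3] turn -0.25 up [-0.439 -0.006 -0.899] f [ 0.1 -0.3 -0.8] w 0.0126
hole expected [ 0.5952 -0.2543  0.1321] [[428.59795513 245.23920579]] [[242.28631662 175.91411152]]
```

View pics/t17.png

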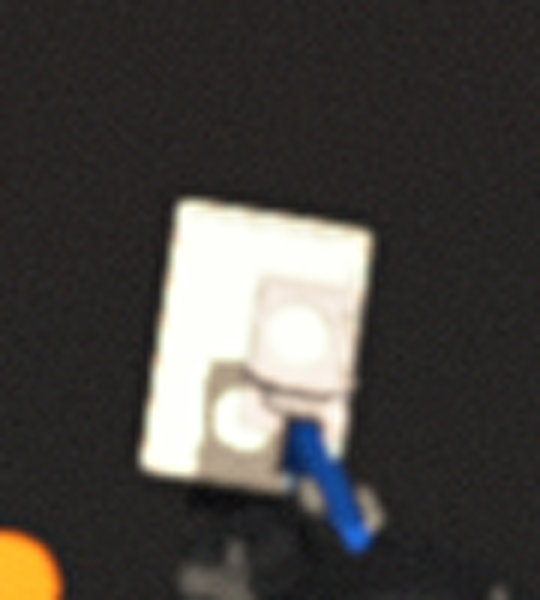

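View pics/s17.png

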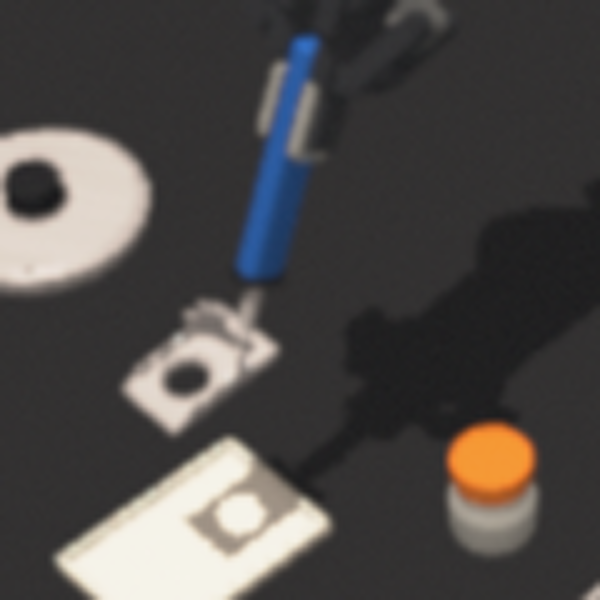

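```bash
python3 - <<'E'
from h import *
t=cam("top");s=cam("scene")
print(tri(t,(429.8,245.1),s,(241.8,175.2)),(spoon()@[0,0,.0045,1]).round(4))
E
```

```text
(array([ 0.59508605, -0.25646862,  0.13331963]), np.float64(0.001088274989995997)) [ 0.5952 -0.2542  0.132   1.    ]
```

Request:
arm_command --steps '[[[6,-2,24],0],[[12,-4,48],0],[[18,-5,72],0],[[22,-5.5,88],0],[[24,-5.5,96],0],[[24,-5.5,96],0],[[24,-5.5,96],0]]'

```text
time_s: 29.45
tcp_pos: [0.5362, -0.254, 0.1343]
ee_rot: [-3.134, 0.456, 3.007]
ft_force: [0.6, -1.0, -1.3]
width: 0.0126
```

```bash
python3 - <<'E'
from h import *
gos([.6134,-.2632,.009],-.142)
t=cam("top");s=cam("scene")
crop(t,380,190,470,290,6,"t18.png"); crop(s,205,100,325,220,5,"s18.png")
E
```

```text
spoon p [ 0.615  -0.263   0.0318] yaw -0.143 nose -5.5deg left -0.6deg
move [11.4 -0.3 19.8] turn -0.08 up [-0.44  -0.007 -0.898] f [ 0.6 -1.  -1.3] w 0.0126
```

View pics/t18.png

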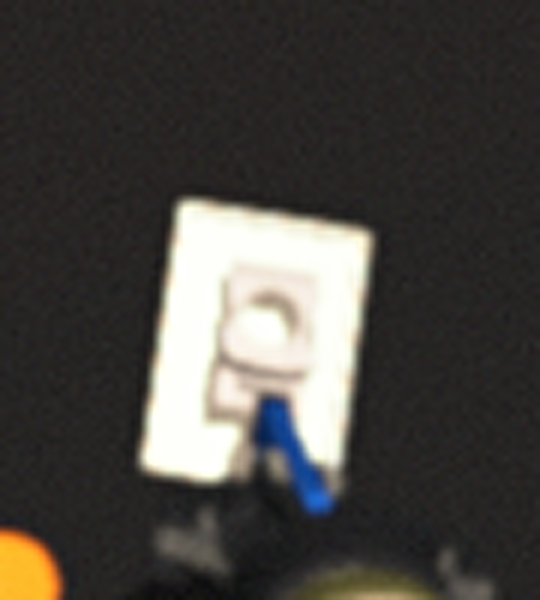

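View pics/s18.png

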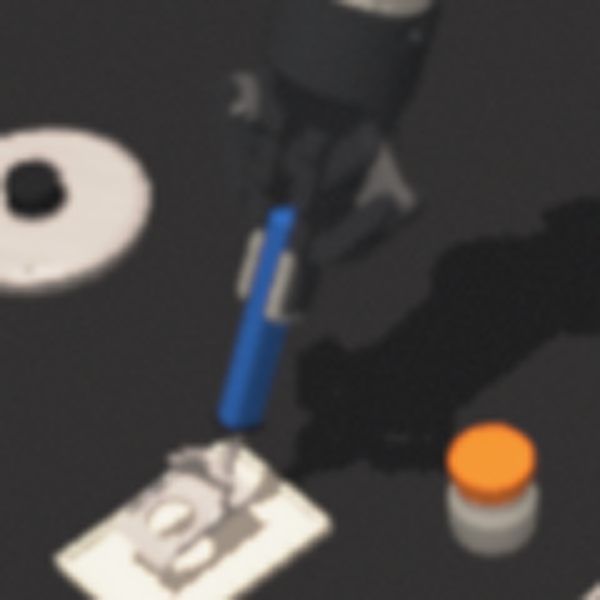

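Request:
arm_command --steps '[[[4,0,7],0],[[8,0,13],0],[[11,0,18],0],[[12,0,20],0],[[12,0,21],0],[[12,0,21],0]]'

```text
time_s: 30.15
tcp_pos: [0.5349, -0.2545, 0.1105]
ee_rot: [-3.133, 0.456, 3.007]
ft_force: [-0.3, 0.8, -1.8]
width: 0.0124
```

Request:
arm_command --grip 5 --newtons 30 --steps '[[[0.5,0,1],0],[[1,0,2.2],0],[[1.5,0,3.2],0],[[1.5,0,3.2],0]]'

```text
time_s: 30.55
tcp_pos: [0.5356, -0.2549, 0.1079]
ee_rot: [-3.133, 0.458, 3.007]
ft_force: [-1.0, 0.9, 3.5]
width: 0.0127
```

Request:
arm_command --newtons 20 --grip 5 --steps '[[[1,0,2],0],[[2,0,4],0],[[3,0,6],0],[[3,0,6],0]]'

```text
time_s: 30.95
tcp_pos: [0.5386, -0.2569, 0.1057]
ee_rot: [-3.129, 0.467, 3.01]
ft_force: [-7.2, 2.7, 16.9]
width: 0.0126
```

```bash
python3 - <<'E'
from h import *
gos([.6134,-.2632,.009],-.142)
s=cam("scene");crop(s,205,100,325,220,5,"s19.png")
E
```

```text
spoon p [ 0.6185 -0.2665  0.0042] yaw -0.143 nose -4.9deg left -0.8deg
move [ 2.7  2.4 -6.8] turn -0.09 up [-0.45  -0.011 -0.893] f [-7.2  2.7 16.9] w 0.0126
```

View pics/s19.png

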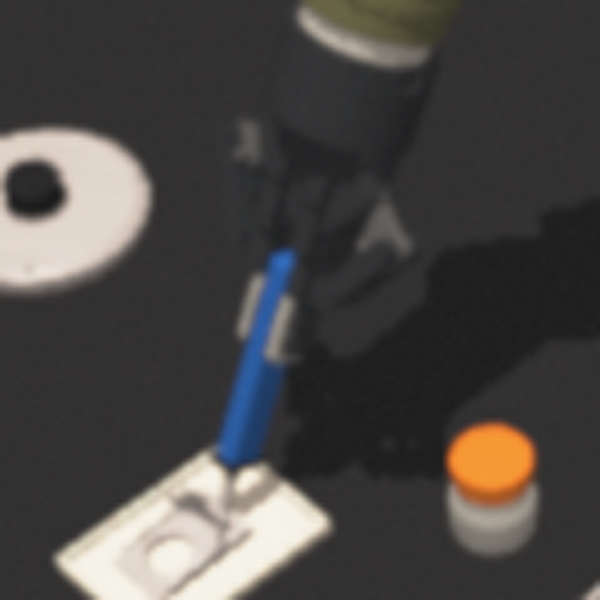

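Request:
arm_command --steps '[[[-1,0,-2],0],[[-2,0,-4],0],[[-2,0,-4],0]]'

```text
time_s: 31.3
tcp_pos: [0.5382, -0.2565, 0.1098]
ee_rot: [-3.13, 0.466, 3.009]
ft_force: [0.2, 0.3, -2.1]
width: 0.0126
```

Request:
arm_command --grip 45 --steps '[[[0,0,0],0],[[0,0,0],0],[[0,0,0],0],[[0,0,0],0],[[0,0,0],0]]'

```text
time_s: 31.8
tcp_pos: [0.5382, -0.2565, 0.1097]
ee_rot: [-3.13, 0.466, 3.009]
ft_force: [-0.5, -0.6, 0.3]
width: 0.0451
```

```bash
python3 - <<'E'
from h import *
goy([.6134,-.2632,.009],-.142)
w=cam("wrist"); save("w20.png",w["image"])
s=cam("scene");crop(s,205,100,325,220,5,"s20.png")
E
```

```text
tcp [ 0.5382 -0.2565  0.1097] tool z [ 0.444 -0.071 -0.893] q [-0.698  0.134 -0.621  0.408  0.233 -0.514] w 0.0451 f [-0.5 -0.6  0.3]
move [-22.1, 4.8, 123.8] turn 0.5
```

View pics/s20.png

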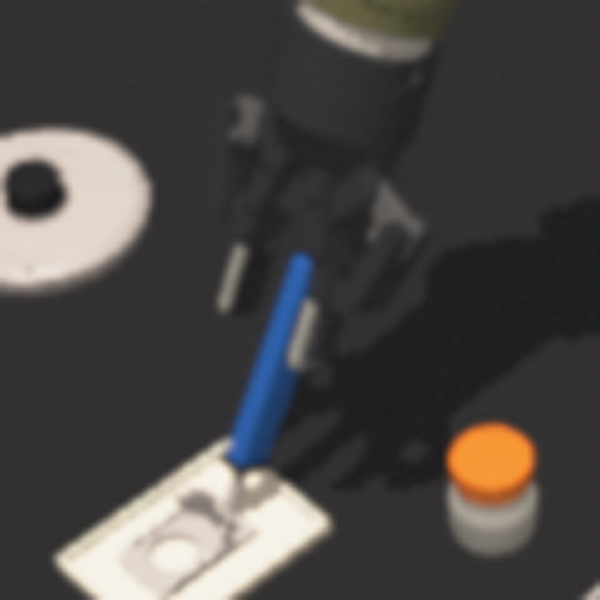

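View pics/w20.png

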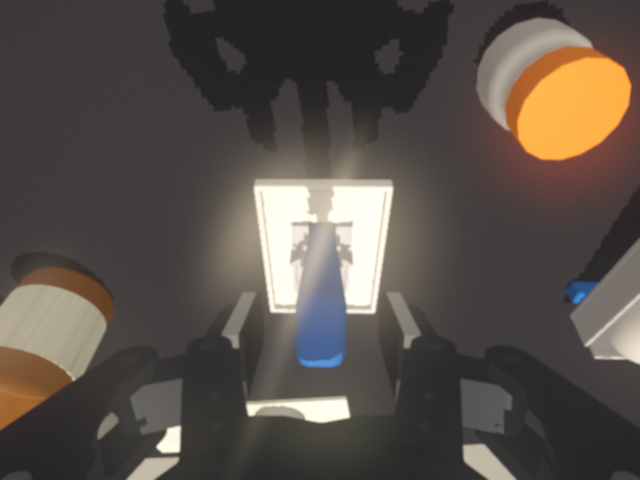

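The spoon stands on its own in the dish, with its handle (column ~321) clear of both pads. I'm retracting along the tool axis.

Request:
arm_command --steps '[[[0,0,-15],0],[[0,0,-40],0],[[0,0,-75],0],[[0,0,-115],0],[[0,0,-155],0],[[0,0,-180],0],[[0,0,-180],0],[[0,0,-180],0]]'

```text
time_s: 32.7
tcp_pos: [0.4584, -0.244, 0.271]
ee_rot: [-3.128, 0.467, 3.01]
ft_force: [-0.6, -0.4, -0.0]
width: 0.0446
```

```bash
python3 - <<'E'
from h import *
t=cam("top");s=cam("scene"); save("sF.png",s["image"]); save("tF.png",t["image"])
crop(s,205,130,365,280,4.2,"sF2.png")
print(get_state()["time_s"],toolT()[:3,3],get_state()["ft_force"])
E
```

```text
32.8 [ 0.45801687 -0.24330038  0.26907622] [-0.70618135  0.8813601  -0.6606139 ]
```

View pics/sF.png

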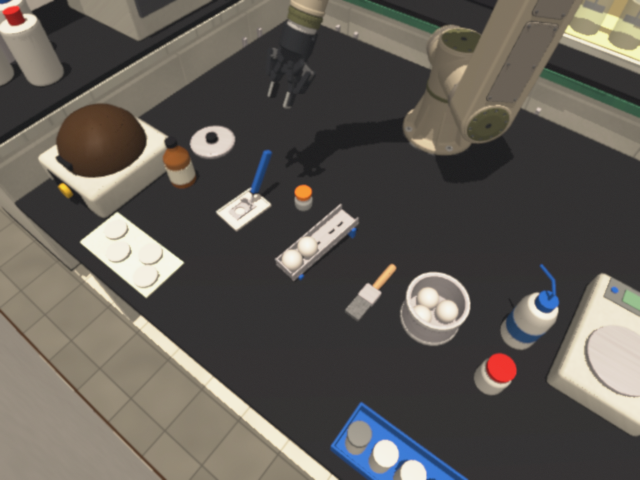

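View pics/sF2.png

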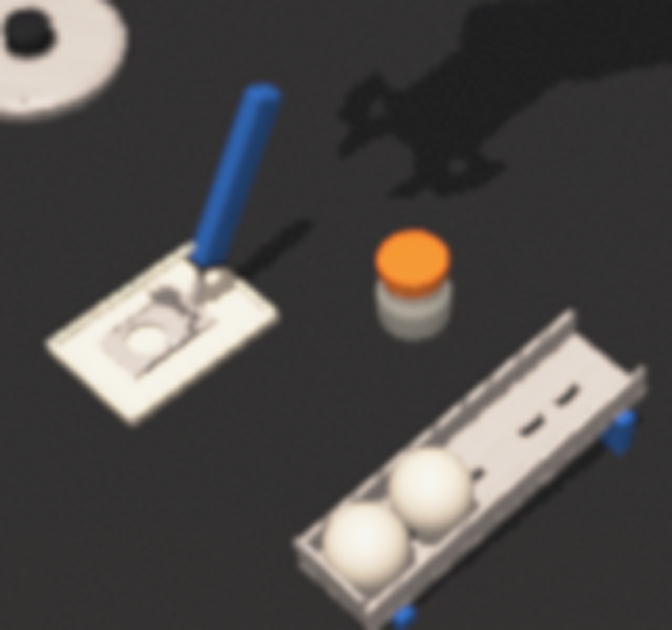

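View pics/tF.png

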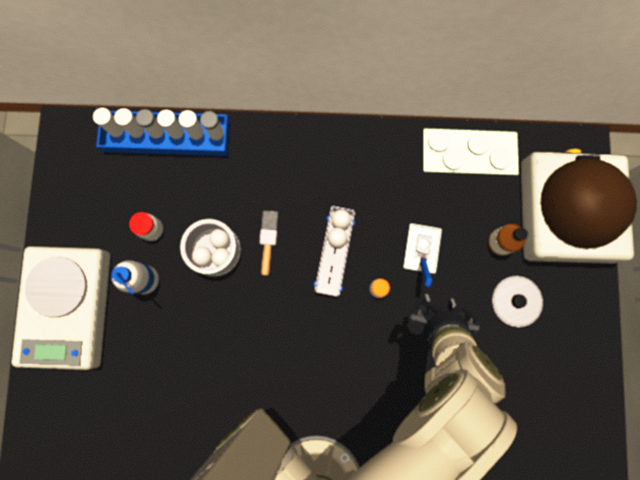

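```bash
python3 - <<'E'
from h import *
s=cam("scene")
P=plane(s,[(205+146/4.2-.4,130+340/4.2-.4)],.0085)[0]; c,n=np.cos(-.142),np.sin(-.142); d=P[:2]-[.605,-.264]; print(P, d@[c,n], d@[-n,c])
arm.close_job()
E
```

```text
[ 0.6176227  -0.26678468  0.0085    ] 0.012889753268089842 -0.0009702490391977327
the job is handed in; nothing more can be done
```

The job is done and handed in at about 33 s of the 59 s allowed. One white ball went from the chute into the jar, and the spoon is back standing upright in its dish.

- **Method:** The moves only allow turns about the tool's own axis. I leaned the gripper about 25° by pushing it past the arm's reach, then gripped the spoon by its handle. I set the spoon down for a moment on the chute floor and regripped it, so that it lay along the 6° slope, then slid it under the uphill ball. To tip the ball out, I turned the leaning tool about 75° just above the rim.
- **Final pictures:** They show three balls in the jar, two in the chute, and the spoon standing free with the gripper clear. The jar, pot, brush, lid and bottles look unmoved.
- **Spoon position:** Its pocket measures about 13 mm ahead of the dish's centre and 1 mm to the side, where a centred spoon would be 8.5 mm ahead. That leaves it well inside the floor.
- **Forces:** The highest wrist force I read was about 43 N, when the scooped ball was pressed against the other two. I backed off before lifting.
- **Checks that disagreed:**
  - After the first grip, the cameras put the spoon several millimetres from where the arm pose said it was, so I corrected for that.
  - At the reach limit, joint 3 read up to 1.265 rad against a listed limit of 1.26. This may be noise or rounding, but I could not confirm it.

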